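Assemble the vacuum blotting manifold and clamp it

ROBOT

A 6-joint arm with a two-finger parallel gripper is mounted at the origin on a cart in front of the work surface, level with it; the furniture and walls round the work are solid. World frame = base frame: x ahead of the robot, y to its left, z up, the work surface at z = 0. Lengths are in m, angles in rad, forces in N, time in s.
With the tool pointing down it reaches from about 0.375 to 0.9 m from the base axis. Payload 3.1 kg.
Tool frame: the origin (TCP) lies between the finger pads; the fingertips stand 19 mm ahead of it and the grasp point (between the pads) is the TCP; z points along the fingers, y is the line along which they close (so a half turn about z gives the same grasp; the last joint's range is limited). The gripper opens to 87 mm and grips with 3 to 60 N. Pads are 19 mm wide; open, the fingers measure 117 mm over their backs; the gripper's body (75 mm by 190 mm) begins 51 mm behind the grasp point.
Start: joints at [-1.391, 0.527, 1.433, -0, 1.181, -0.178], TCP at [0.219, -0.585, 0.242] pointing down, gripper open.
Joint ranges: [-3.08, 3.08], [-0.75, 2.2], [0.22, 2.44], [-1.43, 4.57], [0, 2.65], [-2.85, 2.85]. Speed limits (rad/s): [2.79, 2.79, 3.14, 3.14, 3.14, 3.14].

INTERFACE

Orientations are given as a unit quaternion [x, y, z, w].
In Python, from rig import telemetry, viewer, hand_in gives the robot as it stands. The module is installed in compiled form; this text tells all that it offers.
- The arm moves only by the shell command python3 -m creep 'ROWS' [FORCE]. ROWS is JSON, a list of rows, each an object with "translation": the shift along the tool's x, y, z in mm, a list of three; "roll": the turn about the tool's z in degrees; "gripper": the finger opening in mm, from 0 to 87. In form: [{"translation": [tx, ty, tz], "roll": roll, "gripper": gripper}, ...]. A call has 1 to 5 rows; each row is the pose to reach, as a shift and turn from the pose commanded when the call began, along the tool's axes at that moment; what a row does not reach only later rows make up. A row lasts 1/12 s, in which the tool goes at most 41.7 mm and 7.16 degrees, less where a joint would pass 70% of its speed; a pose out of reach is approached as far as the arm can. A call with a gripper value outside its range is refused whole. The fingers move at their own pace and stop on an object; FORCE is the grip in N (left out, the last holds). Time passes only in rows, so rows that repeat a pose let the fingers close. It gives the time, the measured TCP pose, the force, the opening and the grip force at its end, in the units of the state.
- telemetry.get_obs(): the state, without advancing time (a new reading comes with each control period).
- viewer.camera(name): name is "scene" or "top"; returns the picture (480x640x3 uint8, blue, green, red); there is no depth.
- viewer.camera_info(name): a dict with "intrinsics" (3x3 intrinsics, pixels), "rvec" (rotation vector, rad) and "tvec" (3), from world to camera coordinates, as OpenCV has them. Camera axes: x right, y down, z forward; pixel columns grow to the right and rows downward; lengths in m; the calibration is good to about 2 mm. A picture is of the moment at which its call begins. camera_info takes no time and is no camera call.
- hand_in(): hands the job in; it is judged then, once.
Trained networks look in the newest picture that a camera, given by its name, has taken for a name from the list of things; names that differ only in an ending like _2 or _b are one class to them, and where a whole thing is asked for, a point or a joint stands for the part that bears it (a point fixed in the world has none). Each returns a list of dicts, best first, with "p" (0 to 1); they miss things now and then, are a little off and sometimes report something else, mostly with a low value. They report only what shows in the picture. A call takes as long as a camera call.
- viewer.recognise(camera, thing): "bbox" ([left, top, width, height] in pixels, round what is visible of it).
The state is a dict: "time": time; "q": joint angles; "joint_velocities": joint speeds; "joint_torque": joint torques, N m; "position": TCP position; "tool_rot": TCP orientation; "ft_force": force on the tool from outside, world axes, zero at the start; "moment": the same for the moment, N m; "grip_width": finger opening in m; "grip_force": force on a finger pad.
Only numpy, scipy, OpenCV 4.12 (cv2) and the standard library are available. Lean on these libraries where they do the work, as an engineer would, in place of code of your own. Each camera call takes 0.05 s, during which the arm holds its last target. There are 200 camera calls.

TASK

Get the blotting manifold ready: lower the thin support plate over the two locating pins until it rests flush on the seat, then the thick well plate over the same pins until it rests flush on the support plate (big hole over the big pin, both plates set down, not dropped), and finally swing the hold-down frame fully shut over them. Leave the bottles, the glassware and the other things on the bench standing where they are.

Things in the scene. Friction and masses are not known exactly. Their poses are not given: they have to be found in the camera images.
- manifold: Bench vacuum manifold, fixed: steel flange 104 (its x) x 232 mm (its y), 12 mm high; on it a grey block 54 x 160 mm whose top, the seat, is 46 mm above the bench, with a trough in the middle. Hinge lugs 86 mm wide over all, 90 mm high, at y = +92 mm; catch post 74 mm high at y = -92 mm; hose nozzle on the -x side. Origin: centre of its underside; z up, y along its length towards the hinge.
- big_pin (a point): Tip of the big locating pin, 14 mm thick, on the manifold's long centre line at y = +64 mm (hinge end): straight for 33 mm above the seat, then a cone; tip 41 mm above the seat, 87 mm above the bench.
- small_pin (a point): Tip of the small locating pin, 8 mm thick, on the manifold's long centre line at y = -64 mm: straight for 33 mm above the seat, then a cone; tip 41 mm above the seat, 87 mm above the bench.
- support_plate: The thin white plate: 60 (x) x 156 mm (y), 10 mm thick, 48 fine holes and two pin holes on the long centre line, 16 mm wide at y = +64 mm and 10 mm at y = -64 mm. Lies flat on the bench. Origin: centre of its underside, z up. Seated, its origin is 46 mm above the manifold's and its axes point as the manifold's do.
- well_plate: The thick white plate: 60 (x) x 156 mm (y), 22 mm thick, 48 wells (6.6 mm holes) and two pin holes on the long centre line, 16 mm wide at y = +64 mm and 10 mm at y = -64 mm. Lies flat on the bench. Origin: centre of its underside, z up. Seated, its origin is 56 mm above the manifold's and its axes point as the manifold's do.
- hold_frame (a joint): Stiff hinge of the hold-down frame (two aluminium rails 6 mm high, 25 mm either side of the centre line, with an end bar); it stays where it is left. 0 = shut, level, rails 0.5 mm above the seated plates; about 1.6 to 1.85 at the start = open, upright or leaning back. Its axis lies along the manifold's x at y = +92 mm, 81.5 mm above the bench.
- frame_bar (a point): Middle of the black end bar of the hold-down frame, 12 mm thick, 70 mm long, along the manifold's x axis, 184 mm from the hinge axis. Shut, it lies at y = -92 mm in the manifold's frame, 81.5 mm above the bench.
- bottle_bench: Bystander: clear lab bottle with blue cap, 57 mm thick, 101 mm tall, standing; origin in the middle of its foot.
- shelf_bottle: Bystander: white lab bottle with blue cap, 66 mm thick, 116 mm tall, standing; origin in the middle of its foot.
- flask_small: Bystander: conical glass flask, 45 mm wide at the foot, 62 mm tall; origin in the middle of its foot.
- beaker: Bystander: glass beaker, 52 mm wide, 69 mm tall; origin in the middle of its foot.
- wash_bottle: Bystander: squeeze wash bottle, 67 mm thick, 198 mm tall; its spout bends over to its -y side; the bottle's axis stands 17 mm to the +y side of its origin.
- petri_1: Bystander: flat covered dish, 60 mm wide, 15 mm high; origin in the middle of its underside.
- timer: Bystander: small square bench timer, 62 x 62 mm, 18 mm high; origin in the middle of its underside.

How it is judged:
On the way, in this order (a step that is already met when the one before it is completed fails the run):
1. the thin support plate lies flush on the manifold's seat, over both pins (z of support_plate in the frame of manifold between 0.0435 and 0.0485 m and horizontal distance between support_plate and manifold below 0.004 m and angle between the z axis of support_plate and the z axis of manifold, either way round below 0.03 rad and angle between the y axis of support_plate and the y axis of manifold, either way round below 0.05 rad), for 0.2 s.
2. the thick well plate lies flush on the seated support plate, over both pins (all of step 1 and z of well_plate in the frame of manifold between 0.0535 and 0.0585 m and horizontal distance between well_plate and manifold below 0.004 m and angle between the z axis of well_plate and the z axis of manifold, either way round below 0.03 rad and angle between the y axis of well_plate and the y axis of manifold, either way round below 0.05 rad), for 0.2 s.
3. the hold-down frame is shut over both plates (all of step 2 and value of joint hold_frame below 0.035 rad), for 0.2 s.
At the end, for the whole second after the job is handed in: Both plates are seated over the pins, centred within 4 mm, level within 0.03 rad and in line with the manifold within 0.05 rad, the support plate at seat height and the well plate directly on it (each within 2.5 mm), both at rest, and the hold-down frame is shut to within 0.035 rad (all of step 3 and linear speed of each of support_plate, well_plate below 0.02 m/s and velocity of joint hold_frame below 0.05 rad/s); the robot touches nothing.
It fails at once if a standing bystander (either bottle, the flask, the beaker, the wash bottle, the dish or the timer) is pushed more than 3 cm or knocked over (distance of any of bottle_bench, shelf_bottle, flask_small, beaker, wash_bottle, petri_1, timer from where it was at the start of the episode above 0.03 m or angle between any of bottle_bench, shelf_bottle, flask_small, beaker, wash_bottle, petri_1, timer's own z axis and vertical above 0.6 rad).
It fails at once if a plate is dropped (falls faster than 0.5 m/s with no finger on it) ((linear speed of support_plate above 0.5 m/s and contact force between the fingers and support_plate below 0.05 N) or (linear speed of well_plate above 0.5 m/s and contact force between the fingers and well_plate below 0.05 N)).
It also fails if it takes over 72 s, if anything falls off the work surface, if the arm or the gripper's body presses on something with over 40 N, if the wrist force passes 120 N, or if a joint passes its speed limit or range.

## Working session

There is one attempt and no reset: what is moved stays moved. The work goes in short steps, Python scripts to look and compute and a shell command to move; the robot and the scene stay as the last step left them, time stands still between calls to the robot, and variables do not carry over. Pictures are saved under pics/ and viewed, at most 10 in all, crops included, and the job is handed in when it is done.

```bash
mkdir -p pics; python3 - <<'E'
from rig import telemetry, viewer
import cv2
for n in ["scene","top"]:
    cv2.imwrite(f"pics/{n}0.png",viewer.camera(n)); i=viewer.camera_info(n); print(n,i)
    for t in ["manifold","support_plate","well_plate","big_pin","small_pin","frame_bar"]:
        print(t,[(round(d["p"],2),[round(x) for x in d["bbox"]]) for d in viewer.recognise(n,t)[:3]])
o=telemetry.get_obs();print(o["time"],o["position"],o["tool_rot"],o["grip_width"])
E
```

```text
scene {'intrinsics': array([[462.9109712 ,   0.        , 328.22417067],
       [  0.        , 462.9109712 , 248.65227333],
       [  0.        ,   0.        ,   1.        ]]), 'rvec': array([ 2.18704579, -0.46149028,  0.22625442]), 'tvec': array([-0.46958498,  0.19811856,  1.12033603])}
manifold [(0.74, [297, 170, 38, 69])]
support_plate [(0.66, [341, 362, 70, 27])]
well_plate [(0.63, [260, 216, 22, 27]), (0.3, [299, 169, 34, 67])]
big_pin [(0.84, [298, 170, 30, 57]), (0.39, [333, 322, 25, 26])]
small_pin []
frame_bar [(0.72, [300, 165, 27, 62])]
top {'intrinsics': array([[462.55302185,   0.        , 313.22485508],
       [  0.        , 462.55302185, 243.47563446],
       [  0.        ,   0.        ,   1.        ]]), 'rvec': array([ 2.1302918 , -2.09767214,  0.2048349 ]), 'tvec': array([-0.00240582,  0.53434121,  1.18528122])}
manifold [(0.98, [253, 218, 111, 62])]
support_plate [(0.72, [457, 224, 18, 16]), (0.57, [425, 241, 39, 59])]
well_plate [(0.75, [180, 258, 60, 33])]
big_pin [(0.68, [256, 216, 109, 69])]
small_pin [(0.86, [253, 217, 113, 65])]
frame_bar [(0.93, [251, 212, 38, 47])]
0.7 [ 0.21948834 -0.5851605   0.24156047] [9.83952874e-01 1.78428536e-01 1.12021478e-05 1.46892692e-07] 0.08701133351353137
```

View pics/scene0.png

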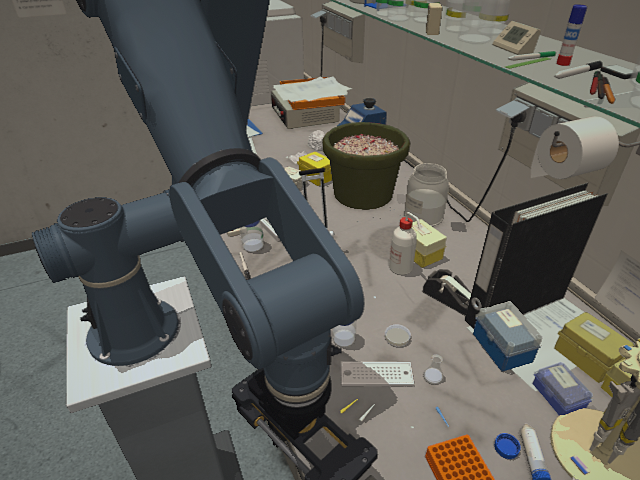

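View pics/top0.png

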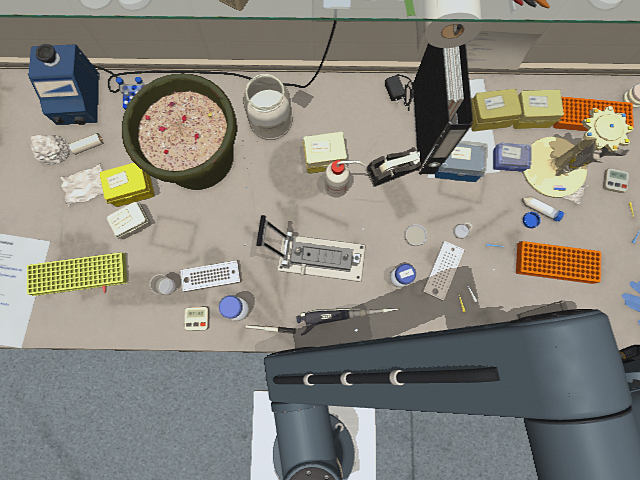

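```bash
python3 - <<'E'
import cv2,numpy as np
I=cv2.imread("pics/top0.png")
f=lambda x,y,w,h,s:cv2.resize(I[y:y+h,x:x+w],None,fx=s,fy=s,interpolation=cv2.INTER_CUBIC)
C=np.zeros((600,800,3),np.uint8)
C[:320,:520]=f(245,205,130,80,4); C[:320,540:780]=f(415,230,60,80,4); C[340:590,:400]=f(170,250,80,50,5)
cv2.imwrite("pics/c0.png",C)
g=I.min(2)
for nm,(x,y,w,h) in dict(sup=(415,230,60,80),well=(170,250,80,50)).items():
    m=cv2.morphologyEx((g[y:y+h,x:x+w]>175).astype(np.uint8),cv2.MORPH_CLOSE,np.ones((5,5)))
    c=max(cv2.findContours(m,0,2)[0],key=cv2.contourArea)
    r=cv2.minAreaRect(c);print(nm,r,(cv2.boxPoints(r)+[x,y]).round(1).tolist())
E
```

```text
sup ((31.91294288635254, 32.33176803588867), (22.022235870361328, 38.32063293457031), 22.833650588989258) [[429.3, 275.7], [444.2, 240.4], [464.5, 248.9], [449.6, 284.3]]
well ((39.23092269897461, 25.423988342285156), (21.493860244750977, 58.59120559692383), 80.31121826171875) [[178.5, 269.8], [236.3, 259.9], [239.9, 281.1], [182.2, 290.9]]
```

View pics/c0.png

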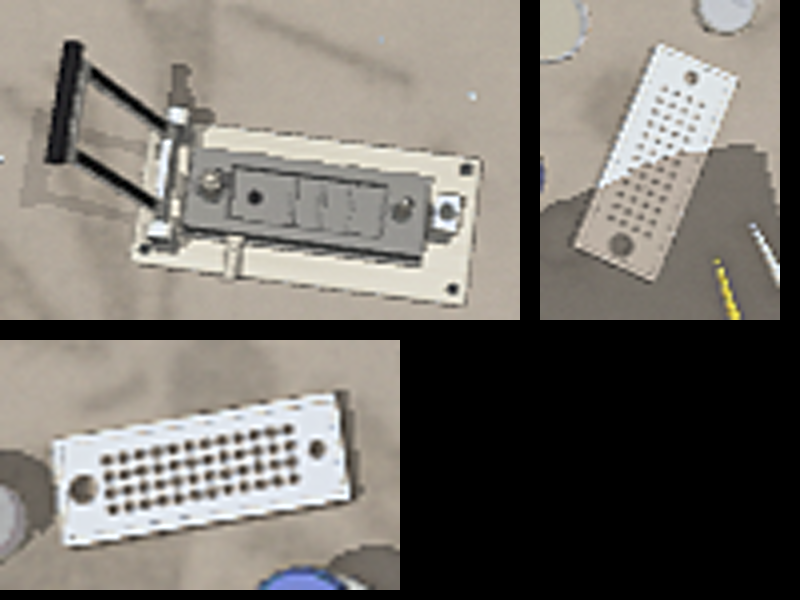

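```bash
cat >h.py <<'E'
import cv2,numpy as np
from scipy.optimize import least_squares
from rig import viewer
def cam(n):
    i=viewer.camera_info(n); return np.array(i["intrinsics"]),np.array(i["rvec"]),np.array(i["tvec"])
def proj(n,P):
    K,r,t=cam(n); return cv2.projectPoints(np.float64(P),r,t,K,None)[0][:,0]
def ray(n,px,z):
    K,r,t=cam(n); R=cv2.Rodrigues(r)[0]; d=R.T@np.linalg.inv(K)@[px[0],px[1],1]; c=-R.T@t
    return c+d*(z-c[2])/d[2]
def fit(n,mod,px,x0):
    mod=np.float64(mod)
    def T(p): 
        c,s=np.cos(p[2]),np.sin(p[2]); return mod@np.array([[c,s,0],[-s,c,0],[0,0,1]])+[p[0],p[1],0]
    r=least_squares(lambda p:(proj(n,T(p))-px).ravel(),x0,x_scale=[.1,.1,.1])
    return r.x[:2].round(4),np.degrees(r.x[2]).round(2),r.fun.reshape(-1,2).round(1).tolist()
E
python3 - <<'E'
from h import *
n="top"
A=lambda p,o,s,q:np.array([[q[0]+(x-o[0])/s,q[1]+(y-o[1])/s] for x,y in p])-0.4
man=A([(480,157),(463,304),(135,263),(211,181),(403,205)],(0,0),4,(245,205))
print("man",fit(n,[(.052,-.116,.012),(-.052,-.116,.012),(-.052,.116,.012),(0,.064,.087),(0,-.064,.087)],man,[.5,0,1.45]))
sup=A([(621,244),(692,77),(659,44),(738,80),(654,281),(574,247)],(540,0),4,(415,230))
y=.078;x=.03
print("sup",fit(n,[(0,.064,.01),(0,-.064,.01),(-x,-y,.01),(x,-y,.01),(x,y,.01),(-x,y,.01)],sup,[.45,-.3,2.74]))
z=.022
w=A([(83,488),(317,449),(53,440),(333,394),(352,498),(70,547)],(0,340),5,(170,250))
print("well",fit(n,[(0,.064,z),(0,-.064,z),(x,y,z),(x,-y,z),(-x,-y,z),(-x,y,z)],w,[.5,.3,1.73]))
for t,h in dict(bottle_bench=.101,shelf_bottle=.116,flask_small=.062,beaker=.069,petri_1=.015,timer=.018,wash_bottle=.198).items():
    for d in viewer.recognise(n,t)[:2]:
        b=d["bbox"]; c=(b[0]+b[2]/2,b[1]+b[3]/2); print(t,round(d["p"],2),np.round(b),ray(n,c,h).round(3),ray(n,c,h/2).round(3))
for b in [(403,269),(231,305)]: print(ray(n,b,.101).round(3),ray(n,b,.116).round(3))
E
```

```text
man (array([ 0.5043, -0.0162]), np.float64(-6.09), [[0.4, 0.0], [0.8, 0.4], [-1.6, 0.4], [-0.3, -0.4], [0.7, -0.5]])
sup (array([ 0.4749, -0.3524]), np.float64(65.94), [[0.1, 0.4], [-0.2, 0.1], [20.0, 8.4], [-20.0, -9.6], [-20.3, -8.8], [20.2, 9.0]])
well (array([0.4481, 0.2848]), np.float64(10.79), [[0.3, 0.3], [0.3, -0.0], [-0.1, -0.1], [0.6, -0.6], [-0.1, 0.1], [-1.0, 0.3]])
bottle_bench 0.56 [392. 264.  22.  26.] [ 0.442 -0.224  0.101] [ 0.449 -0.234  0.05 ]
shelf_bottle 0.68 [224. 296.  29.  26.] [0.355 0.189 0.116] [0.359 0.199 0.058]
shelf_bottle 0.43 [325. 158.  37.  37.] [ 0.7   -0.071  0.116] [ 0.721 -0.074  0.058]
flask_small 0.72 [182. 305.  28.  24.] [0.333 0.305 0.062] [0.334 0.312 0.031]
flask_small 0.65 [454. 223.  21.  14.] [ 0.577 -0.397  0.062] [ 0.584 -0.407  0.031]
beaker 0.72 [149. 274.  27.  23.] [0.413 0.396 0.069] [0.416 0.408 0.034]
petri_1 0.66 [406. 221.  20.  26.] [ 0.573 -0.276  0.015] [ 0.575 -0.278  0.008]
timer 0.65 [185. 306.  26.  28.] [0.33  0.309 0.018] [0.33  0.311 0.009]
wash_bottle 0.59 [326. 158.  36.  42.] [ 0.665 -0.067  0.198] [ 0.699 -0.073  0.099]
[ 0.462 -0.224  0.101] [ 0.46  -0.221  0.116]
[0.364 0.209 0.101] [0.363 0.206 0.116]
```

```bash
python3 - <<'E'
from h import *
n="top"
A=lambda p,o,s,q:np.array([[q[0]+(x-o[0])/s,q[1]+(y-o[1])/s] for x,y in p])-0.4
man=A([(480,157),(463,304),(135,263),(211,181),(403,205),(447,211)],(0,0),4,(245,205))
M=[(.052,-.116,.012),(-.052,-.116,.012),(-.052,.116,.012),(0,.064,.087),(0,-.064,.087),(0,-.092,.074)]
for s in ([0,1,3,4,5],[3,4],[3,4,5],[0,1,2]):
  print("man",fit(n,np.array(M)[s],man[s],[.5,0,-.1]))
sup=A([(621,244),(692,77),(659,44),(738,80),(654,281),(574,247)],(540,0),4,(415,230))
y=.078;x=.03
S=[(0,.064,.01),(0,-.064,.01),(x,-y,.01),(-x,-y,.01),(-x,y,.01),(x,y,.01)]
print("sup",fit(n,S,sup,[.45,-.3,1.15]))
E
python3 -m creep '[{"translation":[0,0,0],"roll":-7,"gripper":87},{"translation":[0,0,0],"roll":-14,"gripper":87},{"translation":[0,0,0],"roll":-21,"gripper":87},{"translation":[0,0,0],"roll":-28,"gripper":87},{"translation":[0,0,0],"roll":-35,"gripper":87}]' 40
```

```text
man (array([ 0.5038, -0.0154]), np.float64(-5.87), [[0.0, 0.0], [0.6, 0.4], [-0.7, -0.1], [0.4, -0.5], [-0.3, 0.1]])
man (array([ 0.5031, -0.0158]), np.float64(-6.38), [[-0.5, -0.1], [0.5, 0.1]])
man (array([ 0.5035, -0.0159]), np.float64(-5.87), [[-0.5, 0.0], [0.6, -0.3], [-0.1, 0.3]])
man (array([ 0.5052, -0.0166]), np.float64(-6.19), [[0.5, -0.2], [0.9, 0.2], [-1.4, 0.0]])
sup (array([ 0.4747, -0.3525]), np.float64(65.7), [[0.1, 0.4], [-0.1, 0.2], [-0.1, -0.5], [0.4, -0.5], [0.1, 0.6], [-0.4, -0.3]])
time: 1.47
position: [0.2195, -0.5852, 0.2415]
tool_rot: [0.883, 0.469, 0.0, -0.0]
ft_force: [0.5, 1.0, -0.5]
grip_width: 0.0872
grip_force: 0.0
```

```bash
cat >go.py <<'E'
import sys,numpy as np
from rig import telemetry
x,y,z,h=map(float,sys.argv[1:5])
o=telemetry.get_obs(); from scipy.spatial.transform import Rotation as R
r=R.from_quat(o["tool_rot"]); M=r.as_matrix()
hc=np.degrees(np.arctan2(M[1,0],M[0,0])); d=(np.array([x,y,z])-o["position"])*1000
print("t",round(o["time"],2),"head",hc.round(2),"trans",(M.T@d).round(1),"roll",round((hc-h+180)%360-180,2),"F",np.round(o["ft_force"],1),"grip",round(o["grip_width"]*1000,1),o["grip_force"].__round__(1),"tilt",np.degrees(np.arccos(-M[2,2])).round(2),"q6",round(o["q"][5],2))
E
python3 -m creep '[{"translation":[38,10,0],"roll":-7,"gripper":87},{"translation":[76,20,0],"roll":-14,"gripper":87},{"translation":[115,31,0],"roll":-21,"gripper":87},{"translation":[154,42,0],"roll":-28,"gripper":87},{"translation":[193,53,0],"roll":-35,"gripper":87}]'
python3 go.py .4884 -.3587 .12 155.7
```

```text
time: 1.88
position: [0.3734, -0.4548, 0.2417]
tool_rot: [0.702, 0.712, 0.0, 0.0]
ft_force: [0.7, -0.1, -0.8]
grip_width: 0.0869
grip_force: 0.0
t 1.88 head 90.86 trans [ 94.4 116.4 121.7] roll -64.84 F [ 0.7 -0.1 -0.8] grip 86.9 0.0 tilt 0.02 q6 -1.09
```

```bash
python3 -m creep '[{"translation":[19,23,20],"roll":-7,"gripper":87},{"translation":[38,46,40],"roll":-14,"gripper":87},{"translation":[57,70,60],"roll":-21,"gripper":87},{"translation":[76,93,80],"roll":-28,"gripper":87},{"translation":[94.4,116.4,100],"roll":-35,"gripper":87}]'
python3 -m creep '[{"translation":[0,0,0],"roll":-7,"gripper":87},{"translation":[0,0,0],"roll":-14,"gripper":87},{"translation":[0,0,0],"roll":-21,"gripper":87},{"translation":[0,0,0],"roll":-28,"gripper":87},{"translation":[0,0,0],"roll":-29.8,"gripper":87}]'
python3 go.py .4884 -.3587 .0205 155.7
python3 - <<'E'
from h import *
S=viewer.camera("scene");T=viewer.camera("top")
C=np.zeros((600,800,3),np.uint8)
C[:300,:]=cv2.resize(T[195:315,160:480],(800,300),interpolation=2)
p=proj("scene",[(.5037,-.0158,.05)])[0];q=proj("scene",[(.4747,-.3525,.03)])[0];print(p,q)
for k,u in enumerate((p,q)):
    a,b=int(u[0])-50,int(u[1])-37
    C[300:,400*k:400*k+400]=cv2.resize(S[max(b,0):b+75,a:a+100],(400,300),interpolation=2)
cv2.imwrite("pics/c1.png",C)
E
```

```text
time: 2.3
position: [0.4889, -0.3593, 0.1409]
tool_rot: [0.455, 0.891, -0.0, 0.0]
ft_force: [0.6, -0.6, 0.1]
grip_width: 0.087
grip_force: 0.0
time: 2.72
position: [0.4881, -0.3604, 0.1415]
tool_rot: [0.211, 0.978, -0.0, 0.0]
ft_force: [-0.5, 0.2, -0.0]
grip_width: 0.0869
grip_force: 0.0
t 2.72 head 155.65 trans [  0.4   1.7 121. ] roll -0.05 F [-0.5  0.2 -0. ] grip 86.9 0.0 tilt 0.01 q6 -1.97
[327.32564134 264.75288475] [377.84980375 366.31209973]
```

View pics/c1.png

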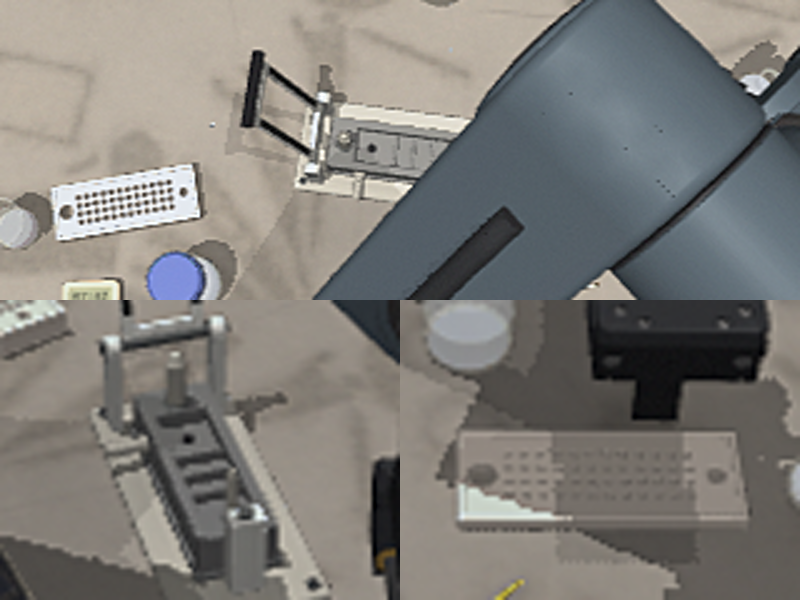

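```bash
python3 - <<'E'
from h import *
n="scene"
print(fit(n,[(0,.064,.087),(0,-.064,.087)],np.array([(321,240.5),(335,269.25)])-.4,[.5,0,-.1]))
print(fit(n,[(0,.064,.01),(0,-.064,.01)],np.array([(347.5,373),(406.5,373)])-.4,[.47,-.35,1.15]))
# plate corners in crop2
px=np.array([((x-400)/4+327,(y-300)/4+329) for x,y in [(460,432),(737,432),(748,521),(458,522)]])-.4
print(fit(n,[(.03,.078,.01),(.03,-.078,.01),(-.03,-.078,.01),(-.03,.078,.01)],px,[.47,-.35,1.15]))
E
```

```text
(array([ 0.5037, -0.0159]), np.float64(-7.01), [[-0.0, -0.1], [0.0, 0.0]])
(array([ 0.4728, -0.353 ]), np.float64(66.12), [[0.1, -0.0], [-0.1, 0.0]])
(array([ 0.4732, -0.3528]), np.float64(65.89), [[-0.9, -0.3], [-0.2, -0.0], [0.9, 0.4], [0.1, -0.2]])
```

```bash
python3 -m creep '[{"translation":[0.5,1,35],"roll":0,"gripper":87},{"translation":[0.5,1,70],"roll":0,"gripper":87},{"translation":[0.5,1,95],"roll":0,"gripper":87},{"translation":[0.5,1,108],"roll":0,"gripper":87},{"translation":[0.5,1,110],"roll":0,"gripper":87}]' 30
python3 go.py .4877 -.3589 .0210 155.8
```

```text
time: 3.23
position: [0.4865, -0.3581, 0.0288]
tool_rot: [0.214, 0.977, 0.002, -0.002]
ft_force: [-0.1, -0.2, 0.0]
grip_width: 0.0866
grip_force: 0.0
t 3.23 head 155.3 trans [-1.5 -0.2  7.8] roll -0.5 F [-0.1 -0.2  0. ] grip 86.6 0.0 tilt 0.31 q6 -1.96
```

```bash
python3 -m creep '[{"translation":[0,0,4],"roll":0,"gripper":87},{"translation":[0,0,5],"roll":0,"gripper":87},{"translation":[0,0,5],"roll":0,"gripper":87}]' 30
python3 go.py .4877 -.3589 .0210 155.8
```

```text
time: 3.48
position: [0.4886, -0.3601, 0.0278]
tool_rot: [0.213, 0.977, -0.001, 0.001]
ft_force: [-0.2, 0.1, 0.1]
grip_width: 0.0872
grip_force: 0.0
t 3.48 head 155.35 trans [1.3 0.8 6.8] roll -0.45 F [-0.2  0.1  0.1] grip 87.2 0.0 tilt 0.15 q6 -1.96
```

```bash
python3 -m creep '[{"translation":[0.5,0.5,3],"roll":-0.4,"gripper":87},{"translation":[0.5,0.5,6],"roll":-0.4,"gripper":87},{"translation":[0.5,0.5,6],"roll":-0.4,"gripper":87},{"translation":[0.5,0.5,6],"roll":-0.4,"gripper":87}]' 30
python3 go.py .4877 -.3589 .0210 155.8
```

```text
time: 3.82
position: [0.4876, -0.3587, 0.0208]
tool_rot: [0.21, 0.978, -0.0, 0.0]
ft_force: [0.8, 0.0, 0.5]
grip_width: 0.087
grip_force: 0.0
t 3.82 head 155.76 trans [-0.2 -0.2 -0.2] roll -0.04 F [0.8 0.  0.5] grip 87.0 0.0 tilt 0.01 q6 -1.97
```

```bash
R='{"translation":[0,0,0],"roll":0,"gripper":50}'; python3 -m creep '[{"translation":[0,0,0],"roll":0,"gripper":50},{"translation":[0,0,0],"roll":0,"gripper":50},{"translation":[0,0,0],"roll":0,"gripper":50},{"translation":[0,0,0],"roll":0,"gripper":50},{"translation":[0,0,0],"roll":0,"gripper":50}]' 30
python3 -m creep '[{"translation":[0,0,0],"roll":0,"gripper":50},{"translation":[0,0,0],"roll":0,"gripper":50},{"translation":[0,0,0],"roll":0,"gripper":50},{"translation":[0,0,0],"roll":0,"gripper":50}]' 30
python3 go.py .4877 -.3589 .0210 155.8
```

```text
time: 4.23
position: [0.4876, -0.3586, 0.0206]
tool_rot: [0.21, 0.978, 0.0, 0.0]
ft_force: [0.7, 1.1, 0.5]
grip_width: 0.0614
grip_force: 0.4
time: 4.57
position: [0.4876, -0.3585, 0.0206]
tool_rot: [0.21, 0.978, 0.0, -0.0]
ft_force: [1.3, 1.3, 0.3]
grip_width: 0.0597
grip_force: 30.0
t 4.57 head 155.75 trans [-0.3 -0.3 -0.4] roll -0.05 F [1.3 1.3 0.3] grip 59.7 30.0 tilt 0.02 q6 -1.97
```

```bash
python3 -m creep '[{"translation":[0,0,-10],"roll":0,"gripper":50},{"translation":[0,0,-35],"roll":0,"gripper":50},{"translation":[0,0,-70],"roll":0,"gripper":50},{"translation":[0,0,-105],"roll":0,"gripper":50},{"translation":[0,0,-130],"roll":0,"gripper":50}]' 30
python3 go.py .5021 -.0307 .150 83.8
python3 -m creep '[{"translation":[0,0,0],"roll":7,"gripper":50},{"translation":[0,0,0],"roll":14,"gripper":50},{"translation":[0,0,0],"roll":21,"gripper":50},{"translation":[0,0,0],"roll":28,"gripper":50},{"translation":[0,0,0],"roll":35,"gripper":50}]' 30
python3 go.py .5021 -.0307 .150 83.8
```

```text
time: 4.98
position: [0.488, -0.3594, 0.1538]
tool_rot: [0.21, 0.978, -0.001, 0.001]
ft_force: [0.3, -0.6, -0.9]
grip_width: 0.0594
grip_force: 30.0
t 4.98 head 155.77 trans [122.1 305.5   3. ] roll 71.97 F [ 0.3 -0.6 -0.9] grip 59.4 30.0 tilt 0.18 q6 -1.97
time: 5.4
position: [0.4873, -0.3587, 0.1513]
tool_rot: [0.497, 0.868, -0.0, 0.0]
ft_force: [-0.2, -0.1, -0.9]
grip_width: 0.0596
grip_force: 30.0
t 5.4 head 120.42 trans [275.3 178.8   1.1] roll 36.62 F [-0.2 -0.1 -0.9] grip 59.6 30.0 tilt 0.03 q6 -1.35
```

```bash
python3 -m creep '[{"translation":[20,13,0],"roll":7,"gripper":50},{"translation":[50,32,0],"roll":14,"gripper":50},{"translation":[82,53,0],"roll":21,"gripper":50},{"translation":[114,74,0],"roll":28,"gripper":50},{"translation":[140,91,0],"roll":35,"gripper":50}]' 30
python3 go.py .5021 -.0307 .150 83.8
```

```text
time: 5.82
position: [0.4932, -0.1894, 0.151]
tool_rot: [0.735, 0.678, -0.0, -0.001]
ft_force: [0.5, 0.2, -0.9]
grip_width: 0.0594
grip_force: 30.0
t 5.82 head 85.42 trans [158.9  -3.8   1.1] roll 1.62 F [ 0.5  0.2 -0.9] grip 59.4 30.0 tilt 0.07 q6 -0.5
```

```bash
python3 -m creep '[{"translation":[35,-1,0],"roll":0.5,"gripper":50},{"translation":[70,-2,0],"roll":1,"gripper":50},{"translation":[105,-3,0],"roll":1.5,"gripper":50},{"translation":[140,-4,0],"roll":1.7,"gripper":50},{"translation":[159,-4,0],"roll":1.7,"gripper":50}]' 30
python3 -m creep '[{"translation":[0,0,0],"roll":0,"gripper":50},{"translation":[0,0,0],"roll":0,"gripper":50},{"translation":[0,0,0],"roll":0,"gripper":50}]' 30
python3 go.py .5021 -.0307 .150 83.8
python3 - <<'E'
from h import *
S=viewer.camera("scene");T=viewer.camera("top")
C=np.zeros((600,800,3),np.uint8)
C[:300,:400]=cv2.resize(T[205:280,250:350],(400,300),interpolation=2)
C[:,400:]=cv2.resize(S[170:320,277:377],(400,600),interpolation=2)
cv2.imwrite("pics/c2.png",C)
E
```

```text
time: 6.23
position: [0.5008, -0.0297, 0.1511]
tool_rot: [0.742, 0.67, -0.0, -0.001]
ft_force: [-0.5, -1.2, -0.8]
grip_width: 0.0595
grip_force: 30.0
time: 6.48
position: [0.5023, -0.0337, 0.151]
tool_rot: [0.743, 0.67, 0.0, 0.001]
ft_force: [0.3, -1.0, -1.8]
grip_width: 0.0595
grip_force: 30.0
t 6.48 head 84.07 trans [ 3.  -0.5  1. ] roll 0.27 F [ 0.3 -1.  -1.8] grip 59.5 30.0 tilt 0.08 q6 -0.18
```

View pics/c2.png

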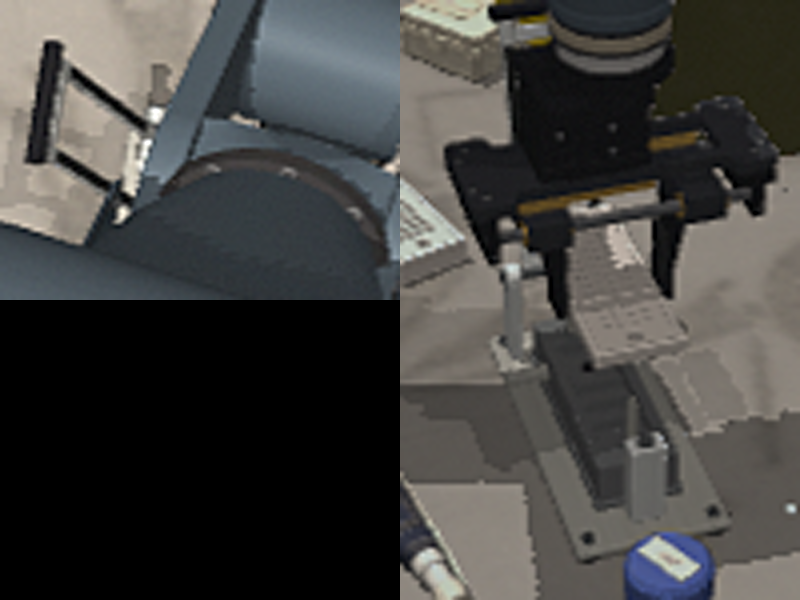

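```bash
cat >chk.py <<'E'
import sys
from h import *
from rig import telemetry
# predicted pixel of plate points; off=plate centre ahead of TCP along tool x, dz=underside below TCP, th=thickness
off,dz,th=map(float,sys.argv[1:4]); o=telemetry.get_obs(); p=o["position"]; from scipy.spatial.transform import Rotation as R
M=R.from_quat(o["tool_rot"]).as_matrix()
W=lambda x,y,z:p+M@[y+off,0,0]+M@[0,x,0]+np.array([0,0,-dz+z])
print(p.round(4)); P=[W(0,-.064,th),W(-.03,-.078,th),W(.03,-.078,th),W(.03,-.078,0),W(-.03,-.078,0),W(0,.064,th)]
print("small, top L, top R, bot R, bot L, big"); q=proj("scene",P); print(q.round(1).tolist()); print("crop",((q-[277,170])*4+[400,0]).round(0).tolist())
E
python3 chk.py .015 .0206 .01
python3 go.py .5021 -.0307 .150 83.8
```

```text
[ 0.5023 -0.0343  0.1508]
small, top L, top R, bot R, bot L, big
[[335.8, 253.0], [325.9, 258.8], [349.3, 254.0], [349.2, 257.2], [325.9, 262.0], [320.5, 224.8]]
crop [[635.0, 332.0], [596.0, 355.0], [689.0, 336.0], [689.0, 349.0], [596.0, 368.0], [574.0, 219.0]]
t 6.58 head 83.97 trans [ 3.6 -0.6  0.8] roll 0.17 F [ 0.5  0.1 -0.8] grip 59.5 30.0 tilt 0.05 q6 -0.18
```

```bash
python3 -m creep '[{"translation":[3.4,-0.5,0],"roll":0.2,"gripper":50},{"translation":[3.4,-0.5,0],"roll":0.2,"gripper":50},{"translation":[3.4,-0.5,0],"roll":0.2,"gripper":50},{"translation":[3.4,-0.5,0],"roll":0.2,"gripper":50}]' 30
python3 go.py .5021 -.0307 .150 83.8
python3 - <<'E'
from h import *
S=viewer.camera("scene")
cv2.imwrite("pics/c3.png",cv2.resize(S[215:275,290:370],(800,600),interpolation=2))
E
python3 chk.py .015 .0206 .01
```

```text
time: 6.92
position: [0.5017, -0.03, 0.1505]
tool_rot: [0.744, 0.668, -0.0, -0.0]
ft_force: [-0.2, 0.2, -1.3]
grip_width: 0.0597
grip_force: 30.0
t 6.92 head 83.82 trans [-0.7  0.4  0.5] roll 0.02 F [-0.2  0.2 -1.3] grip 59.7 30.0 tilt 0.01 q6 -0.17
[ 0.5018 -0.0299  0.1505]
small, top L, top R, bot R, bot L, big
[[334.8, 252.1], [324.9, 257.8], [348.3, 253.2], [348.2, 256.4], [324.9, 261.1], [319.8, 224.0]]
crop [[631.0, 329.0], [591.0, 351.0], [685.0, 333.0], [685.0, 346.0], [592.0, 364.0], [571.0, 216.0]]
```

View pics/c3.png

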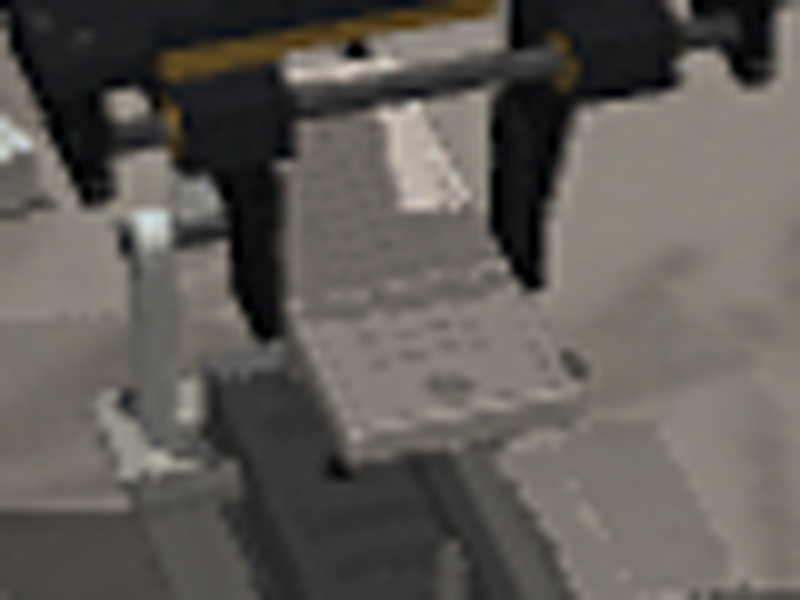

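```bash
python3 - <<'E'
from h import *
from scipy.spatial.transform import Rotation as R
p=np.array([.5019,-.0303,.1505])
for tilt in (-.05,0,.05,.1):
    c,s=np.cos(np.radians(83.8)),np.sin(np.radians(83.8))
    def W(x,y,z=-.0106):
        a=y+.015; al=a*np.cos(tilt)-z*np.sin(tilt); zz=a*np.sin(tilt)+z*np.cos(tilt)
        return p+[c*al+s*x, s*al-c*x, zz]
    q=proj("scene",[W(0,-.064),W(.03,-.078),W(.03,0),W(.03,.078),W(-.03,.078),W(0,.064),W(-.03,-.078)])
    print(tilt,((q+.4-[290,215])*10).round().tolist())
E
```

```text
-0.05 [[454.0, 369.0], [589.0, 378.0], [487.0, 212.0], [395.0, 63.0], [181.0, 101.0], [304.0, 108.0], [354.0, 424.0]]
0 [[454.0, 376.0], [588.0, 387.0], [486.0, 209.0], [394.0, 48.0], [180.0, 86.0], [303.0, 95.0], [354.0, 433.0]]
0.05 [[453.0, 383.0], [587.0, 395.0], [486.0, 205.0], [394.0, 32.0], [179.0, 70.0], [302.0, 81.0], [353.0, 442.0]]
0.1 [[452.0, 389.0], [585.0, 404.0], [485.0, 202.0], [394.0, 17.0], [179.0, 55.0], [302.0, 69.0], [352.0, 450.0]]
```

```bash
python3 -m creep '[{"translation":[-0.5,0.2,15],"roll":0,"gripper":50},{"translation":[-0.5,0.2,30],"roll":0,"gripper":50},{"translation":[-0.5,0.2,38],"roll":0,"gripper":50},{"translation":[-0.5,0.2,38],"roll":0,"gripper":50},{"translation":[-0.5,0.2,38],"roll":0,"gripper":50}]' 30
python3 go.py .5021 -.0307 .0666 83.8
python3 -m creep '[{"translation":[0,0,3],"roll":0,"gripper":50},{"translation":[0,0,6],"roll":0,"gripper":50},{"translation":[0,0,9],"roll":0,"gripper":50},{"translation":[0,0,12],"roll":0,"gripper":50},{"translation":[0,0,12],"roll":0,"gripper":50}]' 30
python3 go.py .5021 -.0307 .0666 83.8
```

```text
time: 7.38
position: [0.5017, -0.03, 0.1123]
tool_rot: [0.744, 0.668, -0.0, -0.0]
ft_force: [-0.3, 0.1, -2.0]
grip_width: 0.0593
grip_force: 30.0
t 7.38 head 83.86 trans [-0.7  0.5 45.7] roll 0.06 F [-0.3  0.1 -2. ] grip 59.3 30.0 tilt 0.07 q6 -0.18
time: 7.8
position: [0.5022, -0.03, 0.1003]
tool_rot: [0.744, 0.668, 0.0, 0.0]
ft_force: [1.1, 1.3, 0.2]
grip_width: 0.0597
grip_force: 30.0
t 7.8 head 83.84 trans [-0.7 -0.1 33.7] roll 0.04 F [1.1 1.3 0.2] grip 59.7 30.0 tilt 0.04 q6 -0.18
```

```bash
python3 -m creep '[{"translation":[0,0,3],"roll":0,"gripper":50},{"translation":[0,0,6],"roll":0,"gripper":50},{"translation":[0,0,8],"roll":0,"gripper":50},{"translation":[0,0,8],"roll":0,"gripper":50}]' 30
python3 go.py .5021 -.0307 .0666 83.8;python3 chk.py .015 .0206 .01
python3 - <<'E'
from h import *
S=viewer.camera("scene")
cv2.imwrite("pics/c4.png",cv2.resize(S[225:285,290:370],(800,600),interpolation=2))
E
```

```text
time: 8.13
position: [0.503, -0.0299, 0.0925]
tool_rot: [0.744, 0.668, 0.001, 0.001]
ft_force: [3.6, 3.2, 1.8]
grip_width: 0.0594
grip_force: 30.0
t 8.13 head 83.78 trans [-0.9 -0.9 25.9] roll -0.02 F [3.6 3.2 1.8] grip 59.4 30.0 tilt 0.13 q6 -0.17
[ 0.503  -0.0299  0.0925]
small, top L, top R, bot R, bot L, big
[[335.1, 270.1], [325.4, 275.9], [348.1, 271.2], [348.0, 274.2], [325.5, 278.9], [320.5, 241.3]]
crop [[632.0, 400.0], [594.0, 424.0], [685.0, 405.0], [684.0, 417.0], [594.0, 436.0], [574.0, 285.0]]
```

View pics/c4.png

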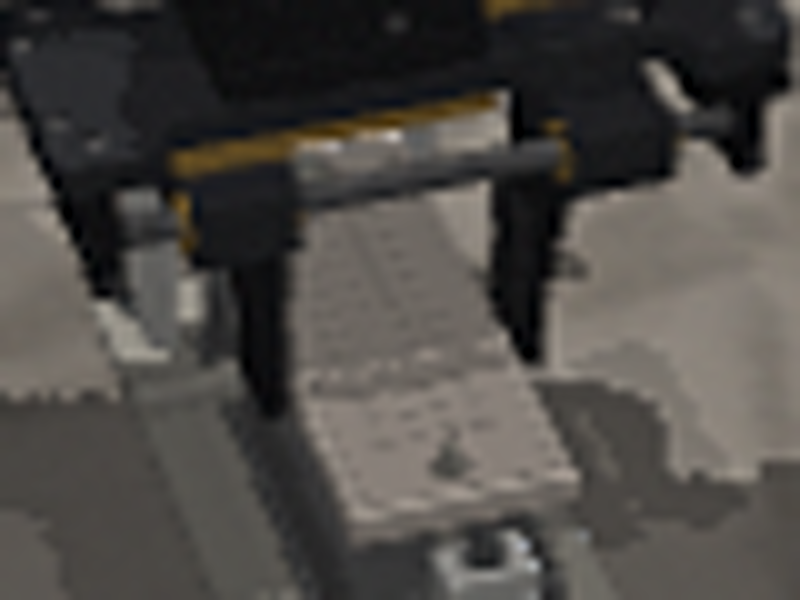

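```bash
python3 -m creep '[{"translation":[0.8,1,0],"roll":0,"gripper":50},{"translation":[0.8,1,3],"roll":0,"gripper":50},{"translation":[0.8,1,6],"roll":0,"gripper":50},{"translation":[0.8,1,8],"roll":0,"gripper":50},{"translation":[0.8,1,8],"roll":0,"gripper":50}]' 30
python3 go.py .5021 -.0307 .0666 83.8
```

```text
time: 8.6
position: [0.5031, -0.0295, 0.0841]
tool_rot: [0.744, 0.668, -0.0, -0.0]
ft_force: [2.1, 0.4, 0.8]
grip_width: 0.0595
grip_force: 30.0
t 8.6 head 83.84 trans [-1.3 -0.8 17.5] roll 0.04 F [2.1 0.4 0.8] grip 59.5 30.0 tilt 0.01 q6 -0.17
```

```bash
python3 -m creep '[{"translation":[0.2,0.6,3],"roll":0,"gripper":50},{"translation":[0.2,0.6,6],"roll":0,"gripper":50},{"translation":[0.2,0.6,9],"roll":0,"gripper":50},{"translation":[0.2,0.6,12],"roll":0,"gripper":50},{"translation":[0.2,0.6,15],"roll":0,"gripper":50}]' 30
python3 -m creep '[{"translation":[0,0,0.5],"roll":0,"gripper":50},{"translation":[0,0,1.5],"roll":0,"gripper":50},{"translation":[0,0,2.5],"roll":0,"gripper":50},{"translation":[0,0,2.5],"roll":0,"gripper":50}]' 30
python3 go.py .5021 -.0307 .0666 83.8
```

```text
time: 9.02
position: [0.5032, -0.0292, 0.0691]
tool_rot: [0.744, 0.668, -0.0, -0.0]
ft_force: [1.4, 0.5, -0.8]
grip_width: 0.0598
grip_force: 30.0
time: 9.35
position: [0.5032, -0.0292, 0.0668]
tool_rot: [0.744, 0.668, -0.0, -0.0]
ft_force: [-0.2, 0.2, -1.5]
grip_width: 0.0594
grip_force: 30.0
t 9.35 head 83.87 trans [-1.7 -0.9  0.2] roll 0.07 F [-0.2  0.2 -1.5] grip 59.4 30.0 tilt 0.06 q6 -0.17
```

```bash
python3 -m creep '[{"translation":[0,0,0.5],"roll":0,"gripper":50},{"translation":[0,0,1],"roll":0,"gripper":50},{"translation":[0,0,1],"roll":0,"gripper":50}]' 30
python3 -m creep '[{"translation":[0,0,0.3],"roll":0,"gripper":50},{"translation":[0,0,0.6],"roll":0,"gripper":50},{"translation":[0,0,0.6],"roll":0,"gripper":50}]' 30
```

```text
time: 9.6
position: [0.5033, -0.0292, 0.0665]
tool_rot: [0.744, 0.668, -0.0, -0.0]
ft_force: [-1.6, -0.2, 3.7]
grip_width: 0.0597
grip_force: 30.0
time: 9.85
position: [0.5033, -0.0291, 0.0665]
tool_rot: [0.744, 0.668, -0.0, -0.0]
ft_force: [-2.1, 0.2, 9.6]
grip_width: 0.0596
grip_force: 30.0
```

```bash
python3 -m creep '[{"translation":[0,0,-0.9],"roll":0,"gripper":50},{"translation":[0,0,-0.9],"roll":0,"gripper":87},{"translation":[0,0,-0.9],"roll":0,"gripper":87},{"translation":[0,0,-0.9],"roll":0,"gripper":87},{"translation":[0,0,-0.9],"roll":0,"gripper":87}]' 30
python3 -m creep '[{"translation":[0,0,0],"roll":0,"gripper":87},{"translation":[0,0,0],"roll":0,"gripper":87},{"translation":[0,0,0],"roll":0,"gripper":87}]' 30
python3 -m creep '[{"translation":[0,0,-20],"roll":0,"gripper":87},{"translation":[0,0,-60],"roll":0,"gripper":87},{"translation":[0,0,-100],"roll":0,"gripper":87},{"translation":[0,0,-140],"roll":0,"gripper":87},{"translation":[0,0,-180],"roll":0,"gripper":87}]' 30
python3 -m creep '[{"translation":[0,0,-35],"roll":0,"gripper":87},{"translation":[0,0,-70],"roll":0,"gripper":87},{"translation":[0,0,-80],"roll":0,"gripper":87}]' 30
python3 go.py .444 .3064 .32 100.8
```

```text
time: 10.27
position: [0.5036, -0.0292, 0.0661]
tool_rot: [0.744, 0.668, -0.0, -0.0]
ft_force: [0.0, 0.3, 0.2]
grip_width: 0.0785
grip_force: 0.0
time: 10.52
position: [0.5036, -0.0292, 0.0663]
tool_rot: [0.744, 0.668, -0.0, -0.0]
ft_force: [0.5, -0.4, -0.1]
grip_width: 0.0863
grip_force: 0.0
time: 10.93
position: [0.503, -0.029, 0.2481]
tool_rot: [0.744, 0.668, -0.0, -0.0]
ft_force: [1.4, 0.4, -0.1]
grip_width: 0.0871
grip_force: 0.0
time: 11.18
position: [0.506, -0.0297, 0.3322]
tool_rot: [0.744, 0.668, 0.003, 0.005]
ft_force: [1.2, -1.0, -0.0]
grip_width: 0.0869
grip_force: 0.0
t 11.18 head 83.87 trans [327.6 -97.6  10.6] roll -16.93 F [ 1.2 -1.  -0. ] grip 86.9 0.0 tilt 0.63 q6 -0.17
```

```bash
python3 -m creep '[{"translation":[35,-10,0],"roll":-2,"gripper":87},{"translation":[72,-20,0],"roll":-4,"gripper":87},{"translation":[109,-31,0],"roll":-7,"gripper":87},{"translation":[146,-43,0],"roll":-10,"gripper":87},{"translation":[183,-54,0],"roll":-12,"gripper":87}]' 30
python3 go.py .444 .3064 .32 100.8
```

```text
time: 11.6
position: [0.4685, 0.1599, 0.3263]
tool_rot: [0.669, 0.743, -0.0, -0.0]
ft_force: [0.5, 0.1, 0.6]
grip_width: 0.0872
grip_force: 0.0
t 11.6 head 95.95 trans [148.2  -9.2   6.3] roll -4.85 F [0.5 0.1 0.6] grip 87.2 0.0 tilt 0.02 q6 -0.0
```

Move over it, come down to z 0.16 and look from both cameras.

```bash
python3 -m creep '[{"translation":[35,-2,0],"roll":-2,"gripper":87},{"translation":[72,-4,0],"roll":-4,"gripper":87},{"translation":[109,-7,0],"roll":-4.8,"gripper":87},{"translation":[146,-9,0],"roll":-4.8,"gripper":87},{"translation":[148,-9,10],"roll":-4.8,"gripper":87}]' 30
python3 -m creep '[{"translation":[0,0,30],"roll":0,"gripper":87},{"translation":[0,0,60],"roll":0,"gripper":87},{"translation":[0,0,90],"roll":0,"gripper":87},{"translation":[0,0,120],"roll":0,"gripper":87},{"translation":[0,0,140],"roll":0,"gripper":87}]' 30
python3 go.py .444 .3064 .031 100.8
python3 - <<'E'
from h import *
S=viewer.camera("scene");T=viewer.camera("top")
p=proj("scene",[(.448,.285,.022)])[0];a,b=int(p[0])-50,int(p[1])-75;print(a,b)
C=np.zeros((600,800,3),np.uint8)
C[:,:400]=cv2.resize(S[b:b+150,a:a+100],(400,600),interpolation=2)
q=proj("scene",[(.505,-.014,.07)])[0];c,d=int(q[0])-50,int(q[1])-37;print(c,d)
C[:300,400:]=cv2.resize(S[d:d+75,c:c+100],(400,300),interpolation=2)
C[300:,400:]=cv2.resize(T[205:280,270:370],(400,300),interpolation=2)
cv2.imwrite("pics/c5.png",C)
for t in ("well_plate","shelf_bottle","beaker"):print(t,[(round(x["p"],2),np.round(x["bbox"])) for x in viewer.recognise("scene",t)[:2]])
E
```

```text
time: 12.02
position: [0.4449, 0.3107, 0.3179]
tool_rot: [0.636, 0.772, 0.003, -0.0]
ft_force: [0.6, 0.1, 0.3]
grip_width: 0.0868
grip_force: 0.0
time: 12.43
position: [0.4438, 0.3036, 0.1735]
tool_rot: [0.638, 0.77, -0.002, -0.001]
ft_force: [0.0, 0.5, 0.4]
grip_width: 0.087
grip_force: 0.0
t 12.43 head 100.66 trans [  2.9   1.3 142.5] roll -0.14 F [0.  0.5 0.4] grip 87.0 0.0 tilt 0.25 q6 0.21
222 145
277 221
well_plate [(0.74, array([258., 206.,  38.,  35.]))]
shelf_bottle [(0.62, array([237., 209.,  27.,  44.]))]
beaker [(0.7, array([245., 186.,  13.,  22.])), (0.65, array([239., 210.,  25.,  43.]))]
```

View pics/c5.png

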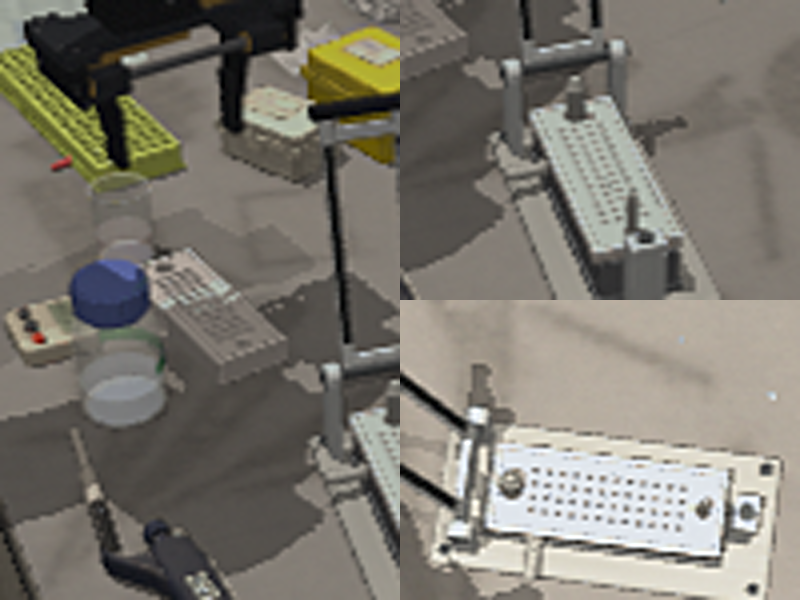

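```bash
python3 - <<'E'
from h import *
f=lambda L,u0,v0,a,b:np.array([(a+(u-u0)/4,b+(v-v0)/4) for u,v in L])-.4
print("bottle",ray("scene",f([(125,402)],0,0,222,145)[0],0).round(3))
x,y,z=.03,.078,.022
print("well",fit("scene",[(0,.064,z),(0,-.064,z),(x,y,z),(x,-y,z),(-x,-y,z)],f([(163,267),(235,341),(198,250),(288,345),(217,368)],0,0,222,145),[.45,.28,.19]))
z=.056
print("seatT",fit("top",[(x,y,z),(x,-y,z),(-x,-y,z),(-x,y,z)],f([(495,444),(731,470),(722,555),(487,526)],400,300,270,205),[.5,0,-.1]))
print("pinsT",fit("top",[(0,.064,.087),(0,-.064,.087)],f([(513,483),(705,507)],400,300,270,205),[.5,0,-.1]))
print("seatS",fit("scene",[(x,y,z),(x,-y,z),(-x,-y,z),(-x,y,z)],f([(609,95),(682,233),(590,253),(530,110)],400,0,277,221),[.5,0,-.1]))
E
```

```text
bottle [0.361 0.215 0.   ]
well (array([0.4466, 0.2832]), np.float64(8.15), [[1.2, 0.2], [1.5, 1.1], [-1.1, -0.2], [-0.9, -0.7], [-0.7, -0.3]])
seatT (array([ 0.505 , -0.0173]), np.float64(-5.79), [[0.7, -0.7], [-0.3, -0.5], [-0.3, 0.4], [-0.1, 0.8]])
pinsT (array([ 0.5018, -0.0171]), np.float64(-6.38), [[-0.5, -0.1], [0.5, 0.1]])
seatS (array([ 0.503, -0.015]), np.float64(-7.03), [[0.4, -0.2], [-0.2, 0.4], [0.3, -0.1], [-0.5, -0.2]])
```

```bash
python3 go.py .4428 .3121 .027 100.8; python3 -m creep '[{"translation":[7,1.5,0],"roll":0,"gripper":87},{"translation":[7,1.5,0],"roll":0,"gripper":87},{"translation":[7,1.5,0],"roll":0,"gripper":87}]' 40
python3 go.py .4428 .3121 .027 100.8
```

```text
t 12.68 head 100.64 trans [  7.7  -2.4 150.3] roll -0.16 F [0.6 0.6 0.7] grip 87.0 0.0 tilt 0.1 q6 0.21
time: 12.93
position: [0.4464, 0.3127, 0.1778]
tool_rot: [0.638, 0.77, 0.001, 0.001]
ft_force: [-0.3, -1.0, -0.3]
grip_width: 0.0871
grip_force: 0.0
t 12.93 head 100.7 trans [-1.000e-01 -4.200e+00  1.507e+02] roll -0.1 F [-0.3 -1.  -0.3] grip 87.1 0.0 tilt 0.18 q6 0.22
```

```bash
python3 -m creep '[{"translation":[0,-3.5,20],"roll":0,"gripper":87},{"translation":[0,-3.5,50],"roll":0,"gripper":87},{"translation":[0,-3.5,80],"roll":0,"gripper":87},{"translation":[0,-3.5,100],"roll":0,"gripper":87},{"translation":[0,-3.5,100],"roll":0,"gripper":87}]' 40
python3 -m creep '[{"translation":[0,0,0],"roll":0,"gripper":87},{"translation":[0,0,0],"roll":0,"gripper":87}]'
python3 go.py .4428 .3121 .027 100.8
```

```text
time: 13.35
position: [0.44, 0.3103, 0.0734]
tool_rot: [0.638, 0.77, -0.003, -0.002]
ft_force: [-0.2, -0.3, 0.3]
grip_width: 0.0873
grip_force: 0.0
time: 13.52
position: [0.4432, 0.3118, 0.0776]
tool_rot: [0.638, 0.77, 0.001, 0.001]
ft_force: [-0.2, 0.3, 1.1]
grip_width: 0.0868
grip_force: 0.0
t 13.52 head 100.67 trans [ 0.3 -0.5 50.6] roll -0.13 F [-0.2  0.3  1.1] grip 86.8 0.0 tilt 0.14 q6 0.22
```

```bash
python3 -m creep '[{"translation":[0,-0.5,15],"roll":0,"gripper":87},{"translation":[0,-0.5,30],"roll":0,"gripper":87},{"translation":[0,-0.5,42],"roll":0,"gripper":87},{"translation":[0,-0.5,50],"roll":0,"gripper":87},{"translation":[0,-0.5,50],"roll":0,"gripper":87}]' 40
python3 -m creep '[{"translation":[0,0,0],"roll":0,"gripper":87},{"translation":[0,0,0],"roll":0,"gripper":87}]'
python3 go.py .4428 .3121 .027 100.8
```

```text
time: 13.93
position: [0.4415, 0.3111, 0.0258]
tool_rot: [0.638, 0.77, -0.0, -0.0]
ft_force: [-0.1, -0.5, 0.6]
grip_width: 0.0869
grip_force: 0.0
time: 14.1
position: [0.4422, 0.3115, 0.027]
tool_rot: [0.638, 0.77, 0.001, 0.0]
ft_force: [-0.2, 0.9, -0.6]
grip_width: 0.0866
grip_force: 0.0
t 14.1 head 100.66 trans [0.5 0.7 0. ] roll -0.14 F [-0.2  0.9 -0.6] grip 86.6 0.0 tilt 0.07 q6 0.22
```

```bash
python3 -m creep '[{"translation":[0.3,0.5,0],"roll":0,"gripper":50},{"translation":[0.3,0.5,0],"roll":0,"gripper":50},{"translation":[0.3,0.5,0],"roll":0,"gripper":50},{"translation":[0.3,0.5,0],"roll":0,"gripper":50},{"translation":[0.3,0.5,0],"roll":0,"gripper":50}]' 40
python3 -m creep '[{"translation":[0,0,0],"roll":0,"gripper":50},{"translation":[0,0,0],"roll":0,"gripper":50},{"translation":[0,0,0],"roll":0,"gripper":50},{"translation":[0,0,0],"roll":0,"gripper":50}]' 40
python3 go.py .4428 .3121 .027 100.8
python3 -m creep '[{"translation":[0,0,-10],"roll":0,"gripper":50},{"translation":[0,0,-40],"roll":0,"gripper":50},{"translation":[0,0,-75],"roll":0,"gripper":50},{"translation":[0,0,-110],"roll":0,"gripper":50},{"translation":[0,0,-145],"roll":0,"gripper":50}]' 40
python3 -m creep '[{"translation":[0,0,-35],"roll":0,"gripper":50},{"translation":[0,0,-70],"roll":0,"gripper":50},{"translation":[0,0,-105],"roll":0,"gripper":50},{"translation":[0,0,-140],"roll":0,"gripper":50},{"translation":[0,0,-165],"roll":0,"gripper":50}]' 40
python3 go.py .5018 .0136 .34 83.9
```

```text
time: 14.52
position: [0.4426, 0.3118, 0.0266]
tool_rot: [0.638, 0.77, 0.001, 0.0]
ft_force: [1.3, 0.3, -1.1]
grip_width: 0.0615
grip_force: 0.6
time: 14.85
position: [0.4427, 0.3118, 0.0266]
tool_rot: [0.638, 0.77, 0.001, 0.0]
ft_force: [1.5, 0.4, 1.0]
grip_width: 0.0594
grip_force: 40.0
t 14.85 head 100.66 trans [ 0.2  0.1 -0.4] roll -0.14 F [1.5 0.4 1. ] grip 59.4 40.0 tilt 0.08 q6 0.22
time: 15.27
position: [0.4404, 0.3109, 0.1724]
tool_rot: [0.638, 0.77, -0.002, -0.001]
ft_force: [1.0, 0.4, -2.9]
grip_width: 0.0594
grip_force: 40.0
time: 15.68
position: [0.4412, 0.3114, 0.3395]
tool_rot: [0.638, 0.77, 0.001, 0.0]
ft_force: [0.8, 0.9, -2.9]
grip_width: 0.0594
grip_force: 40.0
t 15.68 head 100.66 trans [-303.9    4.4   -0.7] roll 16.76 F [ 0.8  0.9 -2.9] grip 59.4 40.0 tilt 0.07 q6 0.22
```

```bash
python3 -m creep '[{"translation":[-20,0,0],"roll":2,"gripper":50},{"translation":[-55,-1,0],"roll":5,"gripper":50},{"translation":[-90,-1,0],"roll":9,"gripper":50},{"translation":[-125,-1,0],"roll":13,"gripper":50},{"translation":[-155,-1,0],"roll":16.8,"gripper":50}]' 40
python3 go.py .5078 .0137 .34 83.87
```

```text
time: 16.1
position: [0.468, 0.1572, 0.3359]
tool_rot: [0.745, 0.667, -0.001, -0.001]
ft_force: [-0.0, 0.5, -2.9]
grip_width: 0.0599
grip_force: 40.0
t 16.1 head 83.68 trans [-138.3   55.4   -4.1] roll -0.19 F [-0.   0.5 -2.9] grip 59.9 40.0 tilt 0.19 q6 0.21
```

```bash
python3 -m creep '[{"translation":[-32,13,0],"roll":0,"gripper":50},{"translation":[-66,26,0],"roll":0,"gripper":50},{"translation":[-100,40,0],"roll":0,"gripper":50},{"translation":[-128,51,0],"roll":0,"gripper":50},{"translation":[-138,55,0],"roll":-0.2,"gripper":50}]' 40
python3 -m creep '[{"translation":[0,0,0],"roll":0,"gripper":50},{"translation":[0,0,0],"roll":0,"gripper":50},{"translation":[0,0,0],"roll":0,"gripper":50}]' 40
python3 go.py .5078 .0137 .13 83.87
```

```text
time: 16.52
position: [0.5095, 0.0123, 0.3359]
tool_rot: [0.744, 0.668, -0.001, 0.0]
ft_force: [0.8, -0.2, -2.7]
grip_width: 0.0599
grip_force: 40.0
time: 16.77
position: [0.5084, 0.0172, 0.336]
tool_rot: [0.743, 0.67, -0.0, -0.001]
ft_force: [-0.4, 0.1, -2.7]
grip_width: 0.0596
grip_force: 40.0
t 16.77 head 84.09 trans [-3.80e+00  2.00e-01  2.06e+02] roll 0.22 F [-0.4  0.1 -2.7] grip 59.6 40.0 tilt 0.15 q6 -0.08
```

```bash
python3 -m creep '[{"translation":[-3,0,20],"roll":0.2,"gripper":50},{"translation":[-3,0,55],"roll":0.2,"gripper":50},{"translation":[-3,0,90],"roll":0.2,"gripper":50},{"translation":[-3,0,125],"roll":0.2,"gripper":50},{"translation":[-3,0,155],"roll":0.2,"gripper":50}]' 40
python3 -m creep '[{"translation":[0,0,20],"roll":0,"gripper":50},{"translation":[0,0,40],"roll":0,"gripper":50},{"translation":[0,0,46],"roll":0,"gripper":50},{"translation":[0,0,46],"roll":0,"gripper":50},{"translation":[0,0,46],"roll":0,"gripper":50}]' 40
python3 go.py .5078 .0137 .0826 83.87
```

```text
time: 17.18
position: [0.508, 0.015, 0.1798]
tool_rot: [0.743, 0.669, -0.0, -0.001]
ft_force: [0.5, -0.2, -3.3]
grip_width: 0.0596
grip_force: 40.0
time: 17.6
position: [0.5096, 0.0139, 0.1358]
tool_rot: [0.744, 0.669, 0.0, 0.0]
ft_force: [0.3, 0.4, -1.8]
grip_width: 0.0597
grip_force: 40.0
t 17.6 head 83.94 trans [-0.4 -1.8 53.2] roll 0.07 F [ 0.3  0.4 -1.8] grip 59.7 40.0 tilt 0.02 q6 -0.09
```

```bash
python3 -m creep '[{"translation":[-0.4,-1.5,8],"roll":0,"gripper":50},{"translation":[-0.4,-1.5,16],"roll":0,"gripper":50},{"translation":[-0.4,-1.5,19],"roll":0,"gripper":50},{"translation":[-0.4,-1.5,19],"roll":0,"gripper":50},{"translation":[-0.4,-1.5,19],"roll":0,"gripper":50}]' 40
python3 go.py .5078 .0137 .0826 83.87
python3 -m creep '[{"translation":[0,0,3],"roll":0,"gripper":50},{"translation":[0,0,6],"roll":0,"gripper":50},{"translation":[0,0,9],"roll":0,"gripper":50},{"translation":[0,0,9],"roll":0,"gripper":50}]' 40
python3 go.py .5078 .0137 .0826 83.87
python3 - <<'E'
from h import *
S=viewer.camera("scene")
cv2.imwrite("pics/c6.png",cv2.resize(S[205:295,280:380],(660,594),interpolation=2))
E
```

```text
time: 18.02
position: [0.5079, 0.0127, 0.1163]
tool_rot: [0.744, 0.668, -0.0, -0.0]
ft_force: [-0.3, 0.1, -2.7]
grip_width: 0.0594
grip_force: 40.0
t 18.02 head 83.85 trans [ 0.9 -0.2 33.7] roll -0.02 F [-0.3  0.1 -2.7] grip 59.4 40.0 tilt 0.01 q6 -0.09
time: 18.35
position: [0.5078, 0.0125, 0.1069]
tool_rot: [0.744, 0.668, -0.0, 0.0]
ft_force: [0.2, -0.3, -2.8]
grip_width: 0.0595
grip_force: 40.0
t 18.35 head 83.87 trans [ 1.2 -0.2 24.3] roll -0.0 F [ 0.2 -0.3 -2.8] grip 59.5 40.0 tilt 0.03 q6 -0.09
```

View pics/c6.png

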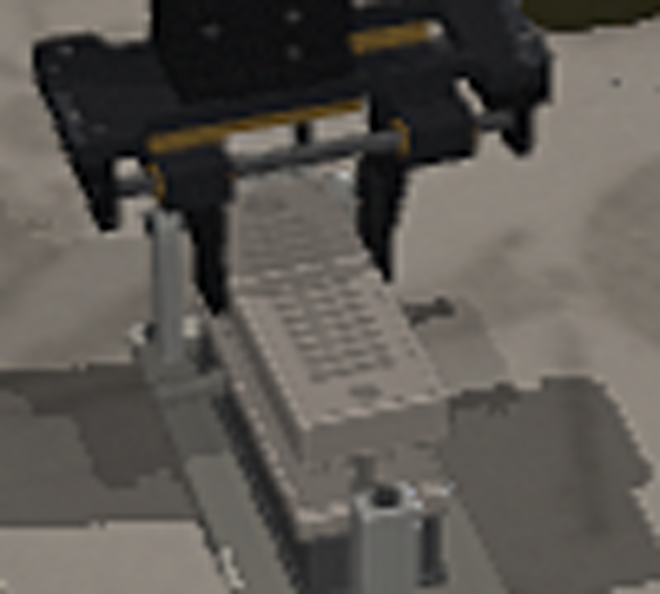

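```bash
python3 -m creep '[{"translation":[0.5,0,3],"roll":0,"gripper":50},{"translation":[0.5,0,5],"roll":0,"gripper":50},{"translation":[0.5,0,7],"roll":0,"gripper":50},{"translation":[0.5,0,7],"roll":0,"gripper":50}]' 40
python3 go.py .5078 .0137 .0826 83.87
```

```text
time: 18.73
position: [0.5083, 0.0117, 0.1006]
tool_rot: [0.744, 0.668, -0.001, 0.001]
ft_force: [-1.6, -6.8, -0.9]
grip_width: 0.0595
grip_force: 40.0
t 18.73 head 83.85 trans [ 2.  -0.7 18. ] roll -0.02 F [-1.6 -6.8 -0.9] grip 59.5 40.0 tilt 0.15 q6 -0.09
```

```bash
python3 -m creep '[{"translation":[-1,-0.3,0],"roll":0,"gripper":50},{"translation":[-1.5,-0.3,0],"roll":0,"gripper":50},{"translation":[-1.5,-0.3,3],"roll":0,"gripper":50},{"translation":[-1.5,-0.3,5],"roll":0,"gripper":50},{"translation":[-1.5,-0.3,5],"roll":0,"gripper":50}]' 40
python3 go.py .5078 .0137 .0826 83.87
```

```text
time: 19.15
position: [0.5081, 0.0114, 0.0952]
tool_rot: [0.744, 0.668, 0.0, 0.001]
ft_force: [0.2, -4.6, -1.5]
grip_width: 0.0597
grip_force: 40.0
t 19.15 head 83.84 trans [ 2.3 -0.6 12.6] roll -0.03 F [ 0.2 -4.6 -1.5] grip 59.7 40.0 tilt 0.08 q6 -0.09
```

```bash
python3 -m creep '[{"translation":[-1,0,1],"roll":0,"gripper":50},{"translation":[-1.2,0,3],"roll":0,"gripper":50},{"translation":[-1.2,0,5],"roll":0,"gripper":50},{"translation":[-1.2,0,7],"roll":0,"gripper":50},{"translation":[-1.2,0,9],"roll":0,"gripper":50}]' 40
python3 go.py .5078 .0137 .0826 83.87
python3 -m creep '[{"translation":[-0.3,0,1],"roll":0,"gripper":50},{"translation":[-0.3,0,2.5],"roll":0,"gripper":50},{"translation":[-0.3,0,2.5],"roll":0,"gripper":50}]' 40
python3 go.py .5078 .0137 .0826 83.87
```

```text
time: 19.57
position: [0.508, 0.0109, 0.0862]
tool_rot: [0.744, 0.668, 0.001, 0.0]
ft_force: [3.1, -0.8, -1.4]
grip_width: 0.0598
grip_force: 40.0
t 19.57 head 83.86 trans [ 2.8 -0.5  3.6] roll -0.01 F [ 3.1 -0.8 -1.4] grip 59.8 40.0 tilt 0.08 q6 -0.09
time: 19.82
position: [0.5079, 0.0104, 0.0837]
tool_rot: [0.744, 0.668, 0.0, 0.0]
ft_force: [3.6, 1.7, -1.1]
grip_width: 0.0591
grip_force: 40.0
t 19.82 head 83.84 trans [ 3.2 -0.4  1.1] roll -0.03 F [ 3.6  1.7 -1.1] grip 59.1 40.0 tilt 0.06 q6 -0.09
```

```bash
python3 -m creep '[{"translation":[0.2,0.4,0.6],"roll":0,"gripper":50},{"translation":[0.2,0.4,1.2],"roll":0,"gripper":50},{"translation":[0.2,0.4,1.2],"roll":0,"gripper":50}]' 40
python3 -m creep '[{"translation":[0,0,0.4],"roll":0,"gripper":50},{"translation":[0,0,0.8],"roll":0,"gripper":50},{"translation":[0,0,0.8],"roll":0,"gripper":50}]' 40
```

```text
time: 20.07
position: [0.5079, 0.0105, 0.0826]
tool_rot: [0.744, 0.668, 0.0, 0.0]
ft_force: [3.0, 0.3, -2.6]
grip_width: 0.0593
grip_force: 40.0
time: 20.32
position: [0.5079, 0.0105, 0.0825]
tool_rot: [0.744, 0.668, 0.0, 0.0]
ft_force: [3.4, 0.8, 4.0]
grip_width: 0.0597
grip_force: 40.0
```

```bash
python3 -m creep '[{"translation":[0,0,-0.7],"roll":0,"gripper":50},{"translation":[0,0,-0.7],"roll":0,"gripper":87},{"translation":[0,0,-0.7],"roll":0,"gripper":87},{"translation":[0,0,-0.7],"roll":0,"gripper":87},{"translation":[0,0,-0.7],"roll":0,"gripper":87}]' 40
python3 -m creep '[{"translation":[0,0,0],"roll":0,"gripper":87},{"translation":[0,0,0],"roll":0,"gripper":87},{"translation":[0,0,0],"roll":0,"gripper":87}]' 40
python3 -m creep '[{"translation":[0,0,-20],"roll":0,"gripper":87},{"translation":[0,0,-55],"roll":0,"gripper":87},{"translation":[0,0,-90],"roll":0,"gripper":0},{"translation":[0,0,-125],"roll":0,"gripper":0},{"translation":[0,0,-160],"roll":0,"gripper":0}]' 10
python3 -m creep '[{"translation":[0,0,-30],"roll":0,"gripper":0},{"translation":[0,0,-60],"roll":0,"gripper":0},{"translation":[0,0,-80],"roll":0,"gripper":0},{"translation":[0,0,-80],"roll":0,"gripper":0}]' 10
python3 go.py .5247 .1726 .32 83.9
python3 - <<'E'
from h import *
C=np.array([.5046,-.0155]);u=np.array([.1063,.9943]);v=np.array([.9943,-.1063])
e=np.array([(72,42),(57,160)])/4+[245,205]-.4
B=lambda t,x:np.r_[C+u*(.092-.184*np.cos(t))+v*x,.0815+.184*np.sin(t)]
for t in np.arange(1.5,1.95,.05): print(round(t,2),(proj("top",[B(t,.035),B(t,-.035)])-e).round(1).tolist(),B(t,0).round(4))
for c in ("top","scene"):
    I=viewer.camera(c);cv2.imwrite(f"pics/{c}7.png",I)
    print(c,[(round(d["p"],2),d["bbox"]) for d in viewer.recognise(c,"frame_bar")[:2]])
S=cv2.imread("pics/scene7.png");T=cv2.imread("pics/top7.png");q=np.zeros((600,800,3),np.uint8)
q[:,:400]=cv2.resize(S[150:300,277:377],(400,600));q[:300,400:]=cv2.resize(T[205:280,250:350],(400,300));cv2.imwrite("pics/c7.png",q)
E
```

```text
time: 20.73
position: [0.5064, 0.0107, 0.0822]
tool_rot: [0.744, 0.668, -0.001, -0.001]
ft_force: [-0.3, -0.0, -0.6]
grip_width: 0.0787
grip_force: 0.0
time: 20.98
position: [0.5075, 0.0105, 0.0825]
tool_rot: [0.744, 0.668, -0.0, -0.0]
ft_force: [1.4, -0.3, -0.0]
grip_width: 0.0861
grip_force: 0.0
time: 21.4
position: [0.5071, 0.0106, 0.2441]
tool_rot: [0.744, 0.668, -0.0, -0.0]
ft_force: [-0.1, -0.0, 0.3]
grip_width: 0.0744
grip_force: 0.0
time: 21.73
position: [0.5101, 0.0101, 0.3274]
tool_rot: [0.744, 0.668, 0.003, 0.004]
ft_force: [0.5, 0.2, -0.2]
grip_width: 0.0485
grip_force: 0.0
t 21.73 head 83.87 trans [163.1  -2.9   7.3] roll -0.03 F [ 0.5  0.2 -0.2] grip 48.5 0.0 tilt 0.59 q6 -0.09
1.5 [[26.4, 3.4], [25.9, 4.4]] [0.513 0.063 0.265]
1.55 [[22.3, 2.9], [21.8, 3.9]] [0.514  0.0722 0.2655]
1.6 [[18.2, 2.4], [17.7, 3.4]] [0.515  0.0813 0.2654]
1.65 [[14.2, 2.0], [13.6, 2.9]] [0.5159 0.0905 0.2649]
1.7 [[10.2, 1.6], [9.5, 2.5]] [0.5169 0.0995 0.264 ]
1.75 [[6.2, 1.3], [5.5, 2.2]] [0.5179 0.1086 0.2626]
1.8 [[2.3, 1.0], [1.6, 1.8]] [0.5188 0.1175 0.2607]
1.85 [[-1.5, 0.8], [-2.2, 1.6]] [0.5198 0.1264 0.2584]
1.9 [[-5.2, 0.7], [-6.0, 1.3]] [0.5207 0.1351 0.2556]
top [(0.39, [271.3, 225.0, 17.6, 17.3])]
scene [(0.56, [302.4, 166.2, 25.3, 74.8])]
```

View pics/c7.png

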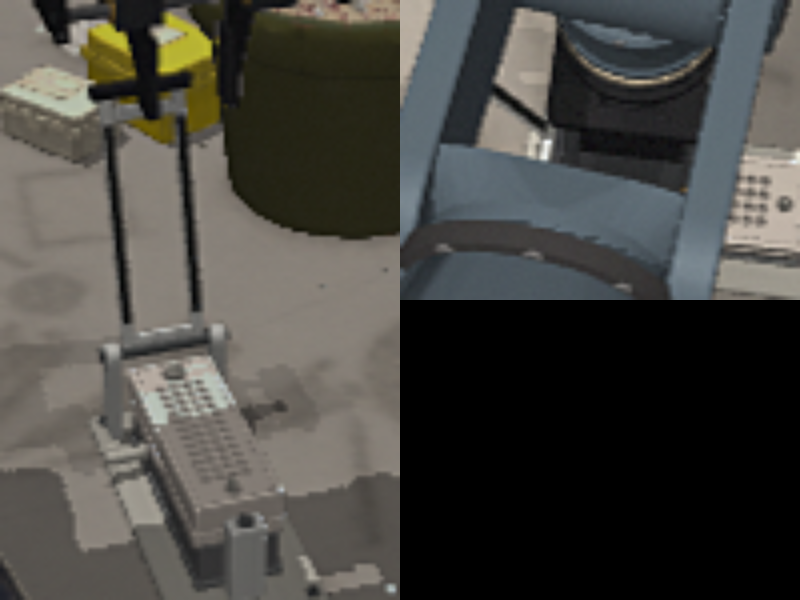

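```bash
python3 -m creep '[{"translation":[35,0,0],"roll":0,"gripper":0},{"translation":[70,-1,0],"roll":0,"gripper":0},{"translation":[105,-2,0],"roll":0,"gripper":0},{"translation":[140,-2,0],"roll":0,"gripper":0},{"translation":[155,-2,0],"roll":0,"gripper":0}]' 10
python3 -m creep '[{"translation":[0,0,0],"roll":0,"gripper":0},{"translation":[0,0,0],"roll":0,"gripper":0},{"translation":[0,0,0],"roll":0,"gripper":0},{"translation":[0,0,0],"roll":0,"gripper":0}]' 10
python3 go.py .523 .163 .264 83.9
```

```text
time: 22.35
position: [0.5213, 0.1683, 0.3204]
tool_rot: [0.743, 0.669, -0.001, -0.002]
ft_force: [0.4, -0.2, 0.6]
grip_width: 0.0026
grip_force: 0.0
time: 22.68
position: [0.522, 0.1636, 0.3218]
tool_rot: [0.744, 0.668, -0.001, -0.0]
ft_force: [-1.2, 0.2, 0.3]
grip_width: 0.0006
grip_force: 0.0
t 22.68 head 83.77 trans [-0.5  1.1 57.8] roll -0.13 F [-1.2  0.2  0.3] grip 0.6 0.0 tilt 0.11 q6 0.21
```

```bash
python3 -m creep '[{"translation":[0,1,20],"roll":0,"gripper":0},{"translation":[0,1,45],"roll":0,"gripper":0},{"translation":[0,1,58],"roll":0,"gripper":0},{"translation":[0,1,56],"roll":0,"gripper":0},{"translation":[-10,1,54],"roll":0,"gripper":0}]' 10
python3 -m creep '[{"translation":[-10,0,-1],"roll":0,"gripper":0},{"translation":[-20,0,-2],"roll":0,"gripper":0},{"translation":[-30,0,-3],"roll":0,"gripper":0},{"translation":[-45,0,-5],"roll":0,"gripper":0},{"translation":[-60,0,-6],"roll":0,"gripper":0}]' 10
python3 go.py .523 .163 .264 83.9
```

```text
time: 23.1
position: [0.5221, 0.1545, 0.2682]
tool_rot: [0.744, 0.668, -0.0, -0.001]
ft_force: [0.7, 0.2, 0.8]
grip_width: 0.0005
grip_force: 0.0
time: 23.52
position: [0.5163, 0.094, 0.276]
tool_rot: [0.744, 0.668, 0.001, 0.001]
ft_force: [-0.1, 2.0, 0.2]
grip_width: 0.0006
grip_force: 0.7
t 23.52 head 83.84 trans [69.3 -0.8 12.1] roll -0.06 F [-0.1  2.   0.2] grip 0.6 0.7 tilt 0.17 q6 0.07
```

```bash
python3 -m creep '[{"translation":[-15,0,1],"roll":0,"gripper":0},{"translation":[-30,0,3],"roll":0,"gripper":0},{"translation":[-45,0,6],"roll":0,"gripper":0},{"translation":[-58,0,10],"roll":0,"gripper":0},{"translation":[-69,0,14],"roll":0,"gripper":0}]' 10
python3 go.py .523 .163 .264 83.9
python3 -m creep '[{"translation":[-10,0,5],"roll":0,"gripper":0},{"translation":[-20,0,10],"roll":0,"gripper":0},{"translation":[-30,0,16],"roll":0,"gripper":0},{"translation":[-39,0,22],"roll":0,"gripper":0},{"translation":[-47,0,27],"roll":0,"gripper":0}]' 10
python3 go.py .5046 -.0155 .235 83.9
```

```text
time: 23.93
position: [0.5086, 0.0247, 0.2615]
tool_rot: [0.744, 0.668, 0.001, 0.001]
ft_force: [0.8, 1.5, 1.5]
grip_width: 0.0005
grip_force: 0.5
t 23.93 head 83.79 trans [139.   -0.6  -2.6] roll -0.11 F [0.8 1.5 1.5] grip 0.5 0.5 tilt 0.13 q6 -0.06
time: 24.35
position: [0.5033, -0.021, 0.2327]
tool_rot: [0.744, 0.668, -0.0, -0.0]
ft_force: [0.1, 0.4, 0.4]
grip_width: 0.0005
grip_force: 0.5
t 24.35 head 83.84 trans [ 5.7  0.7 -2.2] roll -0.06 F [0.1 0.4 0.4] grip 0.5 0.5 tilt 0.02 q6 -0.16
```

```bash
python3 -m creep '[{"translation":[-7,0,5],"roll":0,"gripper":0},{"translation":[-14,0,11],"roll":0,"gripper":0},{"translation":[-21,0,17],"roll":0,"gripper":0},{"translation":[-28,0,24],"roll":0,"gripper":0},{"translation":[-28,0,24],"roll":0,"gripper":0}]' 10
python3 -m creep '[{"translation":[2,0,0],"roll":0,"gripper":0},{"translation":[2,0,-25],"roll":0,"gripper":0},{"translation":[2,0,-50],"roll":0,"gripper":0},{"translation":[2,0,-50],"roll":0,"gripper":0}]' 10
python3 - <<'E'
from h import *
C=np.array([.5046,-.0155]);u=np.array([.1063,.9943]);v=np.array([.9943,-.1063])
B=lambda t,x:np.r_[C+u*(.092-.184*np.cos(t))+v*x,.0815+.184*np.sin(t)]
for t in (.5,.6,.7,.8,.9,1.0): print(t,B(t,0).round(4),proj("scene",[B(t,-.035),B(t,.035)]).round(0).tolist())
I=viewer.camera("scene");g=I.max(2)
print([(round(d["p"],2),np.round(d["bbox"])) for d in viewer.recognise("scene","frame_bar")[:2]])
m=g[180:270,300:370]<45; 
for r in range(0,90,2): print(r+180,"".join("#" if a else "." for a in m[r]))
E
```

```text
time: 24.77
position: [0.4997, -0.0492, 0.2081]
tool_rot: [0.744, 0.668, -0.001, -0.001]
ft_force: [-0.2, -0.3, 0.6]
grip_width: 0.0008
grip_force: 0.0
time: 25.1
position: [0.5036, -0.0464, 0.2638]
tool_rot: [0.744, 0.668, 0.002, 0.004]
ft_force: [0.9, -0.1, 0.7]
grip_width: 0.0001
grip_force: 0.0
0.5 [ 0.4972 -0.0846  0.1697] [[322.0, 246.0], [350.0, 241.0]]
0.6 [ 0.4982 -0.075   0.1854] [[321.0, 239.0], [349.0, 234.0]]
0.7 [ 0.4994 -0.064   0.2   ] [[320.0, 231.0], [347.0, 226.0]]
0.8 [ 0.5008 -0.0515  0.2135] [[318.0, 224.0], [346.0, 219.0]]
0.9 [ 0.5022 -0.0377  0.2256] [[316.0, 216.0], [344.0, 212.0]]
1.0 [ 0.5038 -0.0229  0.2363] [[315.0, 209.0], [342.0, 205.0]]
[(0.62, array([311., 225.,  35.,  12.])), (0.33, array([334., 303.,  28.,  45.]))]
180 #########.......####...........#####################...............###
182 #######...........###################..############....#...########.##
184 ##................##...############.....############.#################
186 ##.....................###############..###########.##################
188 ###.............######.############
[... 2335 characters left out ...]
.........................
252 ......................................................................
254 ......................................................................
256 ......................................................................
258 ..........#...........................................................
260 ......................................................................
262 ......................................................................
264 ......................................................................
266 ..............#.......................................................
268 ...............#......................................................
```

```bash
python3 -m creep '[{"translation":[-12,0,0],"roll":0,"gripper":0},{"translation":[-27,0,0],"roll":0,"gripper":0},{"translation":[-27,0,0],"roll":0,"gripper":0},{"translation":[-27,0,0],"roll":0,"gripper":0}]' 10
python3 go.py .4988 -.0700 .218 83.9
```

```text
time: 25.53
position: [0.4971, -0.0735, 0.2585]
tool_rot: [0.745, 0.668, -0.0, -0.001]
ft_force: [0.4, 0.5, 0.1]
grip_width: 0.0005
grip_force: 0.0
t 25.53 head 83.76 trans [ 3.6  1.4 40.5] roll -0.14 F [0.4 0.5 0.1] grip 0.5 0.0 tilt 0.13 q6 -0.26
```

```bash
python3 -m creep '[{"translation":[0,1,20],"roll":0,"gripper":0},{"translation":[0,1,38],"roll":0,"gripper":0},{"translation":[-5,1,50],"roll":0,"gripper":0},{"translation":[-10,1,61],"roll":0,"gripper":0},{"translation":[-15,1,72],"roll":0,"gripper":0}]' 10
python3 go.py .4988 -.0700 .1515 83.9
python3 -m creep '[{"translation":[-4,0,9],"roll":0,"gripper":0},{"translation":[-7,0,18],"roll":0,"gripper":0},{"translation":[-10,0,26],"roll":0,"gripper":0},{"translation":[-12,0,34],"roll":0,"gripper":0},{"translation":[-13,0,42],"roll":0,"gripper":0}]' 10
python3 go.py .495 -.105 .1065 83.9
```

```text
time: 25.95
position: [0.4968, -0.088, 0.1866]
tool_rot: [0.744, 0.668, -0.0, -0.0]
ft_force: [-0.3, -1.5, 0.8]
grip_width: 0.0005
grip_force: 0.7
t 25.95 head 83.9 trans [18.1  0.1 35.1] roll -0.0 F [-0.3 -1.5  0.8] grip 0.5 0.7 tilt 0.06 q6 -0.29
time: 26.37
position: [0.4958, -0.1011, 0.1449]
tool_rot: [0.744, 0.668, 0.0, 0.0]
ft_force: [-0.5, -0.8, 0.9]
grip_width: 0.0001
grip_force: 0.4
t 26.37 head 83.85 trans [-4.  -0.4 38.4] roll -0.05 F [-0.5 -0.8  0.9] grip 0.1 0.4 tilt 0.01 q6 -0.31
```

```bash
python3 -m creep '[{"translation":[-1,0,8],"roll":0,"gripper":0},{"translation":[-2,0,16],"roll":0,"gripper":0},{"translation":[-3,0,24],"roll":0,"gripper":0},{"translation":[-3,0,31],"roll":0,"gripper":0},{"translation":[-3,0,35],"roll":0,"gripper":0}]' 10
python3 -m creep '[{"translation":[0,0,1],"roll":0,"gripper":0},{"translation":[0,0,2],"roll":0,"gripper":0},{"translation":[0,0,3],"roll":0,"gripper":0},{"translation":[0,0,3],"roll":0,"gripper":0}]' 10
python3 -m creep '[{"translation":[0,0,1],"roll":0,"gripper":0},{"translation":[0,0,1.5],"roll":0,"gripper":0},{"translation":[0,0,1.5],"roll":0,"gripper":0}]' 10
python3 go.py .495 -.105 .1065 83.9
```

```text
time: 26.78
position: [0.4952, -0.1037, 0.1095]
tool_rot: [0.744, 0.668, -0.0, -0.0]
ft_force: [0.0, 1.0, -0.2]
grip_width: 0.0007
grip_force: 0.3
time: 27.12
position: [0.4954, -0.1037, 0.1076]
tool_rot: [0.744, 0.668, 0.0, -0.0]
ft_force: [-0.3, 0.4, -0.3]
grip_width: 0.0005
grip_force: 0.0
time: 27.37
position: [0.4956, -0.1038, 0.1067]
tool_rot: [0.744, 0.668, 0.0, 0.0]
ft_force: [-1.2, 0.7, 4.0]
grip_width: 0.0003
grip_force: 2.1
t 27.37 head 83.86 trans [-1.2 -0.5  0.2] roll -0.04 F [-1.2  0.7  4. ] grip 0.3 2.1 tilt 0.04 q6 -0.32
```

```bash
python3 -m creep '[{"translation":[0,0,1],"roll":0,"gripper":0},{"translation":[0,0,1.5],"roll":0,"gripper":0},{"translation":[0,0,1.5],"roll":0,"gripper":0}]' 10
python3 -m creep '[{"translation":[0,0,-3],"roll":0,"gripper":0},{"translation":[0,0,-25],"roll":0,"gripper":0},{"translation":[0,0,-60],"roll":0,"gripper":0},{"translation":[0,0,-95],"roll":0,"gripper":0},{"translation":[0,0,-120],"roll":0,"gripper":0}]' 10
python3 -m creep '[{"translation":[0,0,0],"roll":0,"gripper":0},{"translation":[0,0,0],"roll":0,"gripper":0},{"translation":[0,0,0],"roll":0,"gripper":0}]' 10
python3 - <<'E'
from h import *
C=np.array([.5046,-.0155]);u=np.array([.1063,.9943]);v=np.array([.9943,-.1063])
B=lambda t,x:np.r_[C+u*(.092-.184*np.cos(t))+v*x,.0815+.184*np.sin(t)]
for t in (0,.035,.1): print(t,proj("scene",[B(t,-.035),B(t,.035)]).round(1).tolist())
I=viewer.camera("scene");print([(round(d["p"],2),np.round(d["bbox"])) for d in viewer.recognise("scene","frame_bar")[:2]])
m=I.max(2)[270:300,310:365]<50
for r in range(30): print(r+270,"".join("#" if a else "." for a in m[r]))
E
```

```text
time: 27.62
position: [0.4957, -0.1038, 0.1062]
tool_rot: [0.744, 0.668, 0.0, 0.001]
ft_force: [-2.8, 2.0, 13.6]
grip_width: 0.0004
grip_force: 6.7
time: 28.03
position: [0.4961, -0.1041, 0.2271]
tool_rot: [0.744, 0.668, 0.001, 0.001]
ft_force: [1.3, -0.0, -0.6]
grip_width: 0.0006
grip_force: 0.0
time: 28.28
position: [0.4948, -0.1035, 0.224]
tool_rot: [0.744, 0.668, -0.0, -0.001]
ft_force: [0.0, 0.0, -0.5]
grip_width: 0.0005
grip_force: 0.0
0 [[325.3, 280.1], [352.0, 274.4]]
0.035 [[325.3, 278.1], [352.1, 272.4]]
0.1 [[325.2, 274.2], [352.1, 268.6]]
[(0.71, array([309., 231.,  40.,  53.]))]
270 .....###...............................................
271 ......##...............................................
272 .......#...............................................
273 .......##..............................................
274 ......###.........................########.............
275 ........##...................#############.............
276 .......###..............##################.............
277 ........###........######################..............
278 .........##....##
[... 598 characters left out ...]
##....#............##...................
289 ..............###.................##...................
290 ...............##.................##...................
291 ...............##.................#....................
292 ..............###...................#..................
293 ................#....#............#....................
294 ...............##......................................
295 .......................................................
296 ..................##...................................
297 ............................................##.........
298 ............................................##.........
299 .......................................................
```

The bar is hard against its stop at the shut height (13.6 N at 81 mm), and the picture agrees.

```bash
python3 -c "
from rig import hand_in; print(hand_in())"
```

```text
the job is handed in; nothing more can be done
None
```

I seated the support plate and then the well plate over both pins and swung the hold-down frame shut against its stop. The job was handed in at about 28 s of the 72 s allowed, but no verdict came back. I steered clear of the bystanders and felt no unexpected contact, but I did not re-check their positions at the end.

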